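Nip a batch of pocket notebooks in the toggle-clamped press

TASK

The freshly glued pocket notebooks need nipping. Stack all of them flat in the nest of the green press, backed up to its two rear posts, flip the red toggle clamp over so that it locks them against the side fence, then pull the press lever right down until the sprung platen squeezes the stack firmly, hold it for a second and ease the lever back up to its rest without letting it fly. Then flip the clamp open again, pile the notebooks squarely in the middle of the plywood board, and set the grey weight on top of the pile; do not disturb the paste pot, eraser or wax tin.

Things in the scene. Friction and masses are not known exactly. Their poses are not given: they have to be found in the camera images.
- press: green bench nipping press, fixed; origin on the table under the middle of its nest; x to the rear (lever hinge), y to the side fence, z up. Base plate 12 mm thick, x -45 to +185, y -56 to +56 mm, with a wing 84 mm wide under the clamp to y = -190 mm. The nest's front (-x) is open. Its rear posts (y = -32 and +32 mm, 10 mm thick, a finger fits between) and side fence stand 52 mm over the table
- nest (a point): middle of the nest floor, 12 mm over the table, axes as the press. Notebooks lie in it flat, long side along y. Posts' front at x = +34 mm, fence face at y = +44, clamp pad face at y = -61 (open) or -43.6 mm (closed): a notebook in the corner has its middle here. Set down 3 mm short of the posts and 6 mm short of the fence, clamp open. Allowed: x -12 to +8 mm, square within 0.2 rad
- clamp (a joint): toggle clamp handle on the -y side (rad), turning in the press's y-z plane: 0 open, leaning 34 degrees to -y, away from the nest; 1.187 closed, leaning 34 degrees to +y, just past its dead centre. It drives a pad 17.4 mm to +y, sliding the stack against the fence. Nearly free (under 3 N at the grip), it falls to whichever side it leans; push it at the red grip
- clamp_pivot (a point): pivot of the clamp handle, 36 mm over the table, at x = 0, y = -155 mm of the press, axes as the press
- clamp_grip (a point): middle of the red grip of the clamp handle, 75 mm from the pivot; the grip is 19 mm thick and covers 30 to 100 mm from the pivot; a fingertip pushes it well at 90 mm over the table
- lever (a joint): press lever (rad): 0 at rest, standing, leaning 4 degrees back; grows as pulled forward (-x of the press) and down; 1.641 level, stop 1.80. A spring pulls it to 0 with up to 1 N m and slams it if let go (keep under 2 rad/s). The platen meets two notebooks at about 1.69, three at about 1.60; 0.05 further it presses with about 16 N
- lever_hinge (a point): hinge of the lever, its axis along the press's y, 85 mm over the table, 135 mm behind the nest's middle; axes as the press
- tbar_left (a point): middle of the +y half of the lever's T-bar: round black grips 18 mm thick along the press's y, 235 mm from the hinge; each half is free from 14 to 61 mm from the middle of the bar
- tbar_right (a point): middle of the -y half of the T-bar, likewise (38 mm from the middle). Pinched from above across its thickness, the bar can turn between the pads while the lever swings
- platen: rubber-faced plate 58 x 76 mm under the lever, 135 mm from its hinge, tilting and sprung: 12 mm of give, 6 N at first touch, then 1.5 N per mm; face 42 mm below the lever's middle line; origin at its tilting pin. The nip counts when it presses the top notebook with over 8 N for 0.7 s
- board: plain plywood board 80 x 110 x 6 mm (x, y, z), fixed; origin in the middle of its underside
- weight: grey turned paper weight, 48 mm across, 46 mm high, 0.38 kg; origin in the middle of its underside; round knob on top, 18 mm across, from 29 to 45 mm up
- paste_pot: white paste pot 65 mm across, 44 mm high, bystander; origin in the middle of its underside
- eraser: blue and white eraser 21 x 46 x 13 mm, bystander; origin in the middle of its underside, y along it
- wax_tin: small round cream-topped wax tin 35 mm across, 15 mm high, bystander; origin in the middle of its underside
- notebook_red: board-bound pocket notebook with a dark red cover and a small blank cream label, 68 x 88 x 12 mm (its x, y, z), 0.085 kg, firm as a block; origin in the middle of its underside, z up, y along its long side; may be absent
- notebook_blue: board-bound pocket notebook with a dark blue cover and a small blank cream label, 68 x 88 x 12 mm (its x, y, z), 0.085 kg, firm as a block; origin in the middle of its underside, z up, y along its long side; may be absent
- notebook_green: board-bound pocket notebook with a dark green cover and a small blank cream label, 68 x 88 x 12 mm (its x, y, z), 0.085 kg, firm as a block; origin in the middle of its underside, z up, y along its long side; may be absent
- notebook_brown: board-bound pocket notebook with a brown cover and a small blank cream label, 68 x 88 x 12 mm (its x, y, z), 0.085 kg, firm as a block; origin in the middle of its underside, z up, y along its long side; may be absent
Things that resemble listed ones, but are neither listed nor needed, are in the scene too. What is shaped like the weight but turquoise is not meant.

How it is judged:
On the way, in this order (a step that is already met when the one before it is completed fails the run):
1. all notebooks lie stacked in the nest, backed up to the rear posts, the clamp open (x of notebook_red in the frame of nest between -0.012 and 0.008 m and y of notebook_red in the frame of nest between -0.022 and 0.008 m and z of each of notebook_red, notebook_blue, notebook_green, notebook_brown in the frame of nest below 0.031 m and angle between each of notebook_red, notebook_blue, notebook_green, notebook_brown's own z axis and vertical below 0.12 rad and angle between the y axis of each of notebook_red, notebook_blue, notebook_green, notebook_brown and the y axis of nest, either way round below 0.2 rad and x of notebook_blue in the frame of nest between -0.012 and 0.008 m and y of notebook_blue in the frame of nest between -0.022 and 0.008 m and x of notebook_green in the frame of nest between -0.012 and 0.008 m and y of notebook_green in the frame of nest between -0.022 and 0.008 m and x of notebook_brown in the frame of nest between -0.012 and 0.008 m and y of notebook_brown in the frame of nest between -0.022 and 0.008 m and value of joint clamp below 0.12 rad), for 0.2 s.
2. the toggle clamp is flipped over centre and locks the stack against the side fence (x of notebook_red in the frame of nest between -0.012 and 0.008 m and y of notebook_red in the frame of nest between -0.004 and 0.008 m and z of each of notebook_red, notebook_blue, notebook_green, notebook_brown in the frame of nest below 0.031 m and angle between each of notebook_red, notebook_blue, notebook_green, notebook_brown's own z axis and vertical below 0.12 rad and angle between the y axis of each of notebook_red, notebook_blue, notebook_green, notebook_brown and the y axis of nest, either way round below 0.2 rad and x of notebook_blue in the frame of nest between -0.012 and 0.008 m and y of notebook_blue in the frame of nest between -0.004 and 0.008 m and x of notebook_green in the frame of nest between -0.012 and 0.008 m and y of notebook_green in the frame of nest between -0.004 and 0.008 m and x of notebook_brown in the frame of nest between -0.012 and 0.008 m and y of notebook_brown in the frame of nest between -0.004 and 0.008 m and value of joint clamp above 1.1 rad), for 0.2 s.
3. with the clamp locked, the lever is down and the platen presses the stack with more than 8 N for 0.7 s (x of notebook_red in the frame of nest between -0.012 and 0.008 m and y of notebook_red in the frame of nest between -0.005 and 0.008 m and z of each of notebook_red, notebook_blue, notebook_green, notebook_brown in the frame of nest below 0.031 m and angle between each of notebook_red, notebook_blue, notebook_green, notebook_brown's own z axis and vertical below 0.12 rad and angle between the y axis of each of notebook_red, notebook_blue, notebook_green, notebook_brown and the y axis of nest, either way round below 0.2 rad and x of notebook_blue in the frame of nest between -0.012 and 0.008 m and y of notebook_blue in the frame of nest between -0.005 and 0.008 m and x of notebook_green in the frame of nest between -0.012 and 0.008 m and y of notebook_green in the frame of nest between -0.005 and 0.008 m and x of notebook_brown in the frame of nest between -0.012 and 0.008 m and y of notebook_brown in the frame of nest between -0.005 and 0.008 m and value of joint clamp above 1.1 rad and (contact force between platen and notebook_red above 8 N or contact force between platen and notebook_blue above 8 N or contact force between platen and notebook_green above 8 N or contact force between platen and notebook_brown above 8 N)), for 0.7 s.
4. the lever is eased back to its rest, the clamp still locked (value of joint lever below 0.06 rad and value of joint clamp above 1.1 rad), for 0.2 s.
5. the toggle clamp is flipped open (value of joint clamp below 0.12 rad and value of joint lever below 0.06 rad), for 0.2 s.
At the end, for the whole second after the job is handed in: Every notebook lies flat and at rest in one pile on the board, its middle within 20 mm of the board's and square to it within 15 degrees; the weight stands upright on top of the pile, within 25 mm of the board's middle; the clamp is open (under 0.12 rad) and the lever at rest (under 0.06 rad) (all of step 5 and horizontal distance between each of notebook_red, notebook_blue, notebook_green, notebook_brown and board below 0.02 m and angle between each of notebook_red, notebook_blue, notebook_green, notebook_brown's own z axis and vertical below 0.1 rad and angle between the y axis of each of notebook_red, notebook_blue, notebook_green, notebook_brown and the y axis of board, either way round below 0.26 rad and linear speed of each of notebook_red, notebook_blue, notebook_green, notebook_brown, weight below 0.02 m/s and horizontal distance between weight and board below 0.025 m and height (world z) of weight above 0.026 m and angle between weight's own z axis and vertical below 0.12 rad); the robot touches nothing.
It fails at once if the lever flies back (faster than 2 rad/s) (velocity of joint lever below -2 rad/s).
It fails at once if the paste pot, eraser or wax tin is moved more than 25 mm (distance of any of paste_pot, eraser, wax_tin from where it was at the start of the episode above 0.025 m).
Of notebook_red, notebook_blue, notebook_green, notebook_brown only 2 to 3 are there at a start; the rules pass over those that are not, and their reading is None.
At some moment in a run one of notebook_red, notebook_blue, notebook_green, notebook_brown, weight may be knocked a few centimetres aside while the robot is not near it.
It also fails if it takes over 210 s, if anything falls off the work surface, if the arm or the gripper's body presses on something with over 40 N, if the wrist force passes 120 N, or if a joint passes its speed limit or range.

ROBOT

A 6-joint arm with a two-finger parallel gripper is mounted at the origin on the work surface; the furniture and walls round the work are solid. World frame = base frame: x ahead of the robot, y to its left, z up, the work surface at z = 0. Lengths are in m, angles in rad, forces in N, time in s.
With the tool pointing down it reaches from about 0.225 to 0.875 m from the base axis. Payload 3.4 kg.
Tool frame: the origin (TCP) lies on the centre line of the jaws, within the pads' length; the fingertips stand 14 mm ahead of it and the grasp point (between the pads) lies 5 mm behind it; z points along the fingers, y is the line along which they close (so a half turn about z gives the same grasp; the last joint's range is limited). The gripper opens to 85 mm and grips with 20 to 120 N. Pads are 22 mm wide; open, the fingers measure 114 mm over their backs; the gripper's body (76 mm by 85 mm) begins 54 mm behind the grasp point. The pads swing forward as they close: fully open they stand 13 mm farther back than shut.
Start: joints at [-1.447, 0.276, 1.505, -0, 1.361, -0.121], TCP at [0.139, -0.558, 0.245] pointing down, gripper open.
Joint ranges: [-2.89, 2.89], [-0.75, 2.08], [0.22, 2.7], [-1.18, 4.32], [0.11, 2.71], [-2.7, 2.7]. Speed limits (rad/s): [2.57, 2.57, 3.14, 3.14, 3.14, 3.14].

INTERFACE

Orientations are given as a unit quaternion [w, x, y, z].
In Python, from rig import manip, eyes gives the robot as it stands.
- The arm moves only by the shell command python3 -m creep 'ROWS' [FORCE]. ROWS is JSON, a list of rows, each a list of 5 numbers: the opening, from 0 (shut) to 1 (fully open), then the shift along the tool's x, y, z normalised to -1 to 1, where 1 is 0.5 m, then the turn about the tool's z normalised to -1 to 1, where 1 is 360 degrees. In form: [[fingers, dx, dy, dz, spin], ...]. A call has 1 to 10 rows; each row is the pose to reach, as a shift and turn from the pose commanded when the call began, along the tool's axes at that moment, turning the shorter way round; what a row does not reach only later rows make up. A row lasts 1/10 s, in which the tool goes at most 50 mm and 8.59 degrees, less where a joint would pass 70% of its speed; a pose out of reach is approached as far as the arm can. A call with a number of a shift or a turn outside -1 to 1 is refused whole. A call with a gripper value outside its range is refused whole. The fingers move at their own pace and stop on an object; FORCE is the grip in N (left out, the last holds). Time passes only in rows, so rows that repeat a pose let the fingers close. It gives the time, the measured TCP pose, the force, the opening and the grip force at its end, in the units of the state.
- manip.get_state(): the state, without advancing time (a new reading comes with each control period).
- eyes.get_image(name): name is "scene" or "top" or "wrist"; returns a dict with "frame" (420x560x3 uint8, red, green, blue), "fx", "fy", "cx", "cy" (pixels), "R" (3x3) and "t" (3): a world point X has camera coordinates R X + t. Camera axes: x right, y down, z forward; pixel columns grow to the right and rows downward; lengths in m; the calibration is good to about 2 mm. A picture is of the moment at which its call begins. There is no depth.
- manip.sign_off(): hands the job in; it is judged then, once.
Trained networks look in the newest picture that a camera, given by its name, has taken for a name from the list of things; names that differ only in an ending like _2 or _b are one class to them, and where a whole thing is asked for, a point or a joint stands for the part that bears it (a point fixed in the world has none). Each returns a list of dicts, best first, with "confidence" (0 to 1); they miss things now and then, are a little off and sometimes report something else, mostly with a low value. They report only what shows in the picture. A call takes as long as a camera call. They do not tell look-alikes from the thing itself.
- eyes.regions_of(camera, label): "mask" (420x560 bool, what is visible of it) and "bbox" ([left, top, right, bottom] in pixels, round what is visible of it).
- eyes.place_of(camera, label): "centre" ([column, row] in pixels: a listed point, or the origin of a listed thing).
The state is a dict: "clock": time; "qpos": joint angles; "qd": joint speeds; "effort": joint torques, N m; "position": TCP position; "ee_rot": TCP orientation; "contact_force": force on the tool from outside, world axes, zero at the start; "moment": the same for the moment, N m; "width": finger opening in m; "gripper_force": force on a finger pad.
Only numpy, scipy, OpenCV 4.12 (cv2) and the standard library are available. Lean on these libraries where they do the work, as an engineer would, in place of code of your own. Each camera call takes 0.05 s, during which the arm holds its last target. There are 200 camera calls.

## Working session

There is one attempt and no reset: what is moved stays moved. The work goes in short steps, Python scripts to look and compute and a shell command to move; the robot and the scene stay as the last step left them, time stands still between calls to the robot, and variables do not carry over. Pictures are saved under pics/ and viewed, at most 14 in all, crops included, and the job is handed in when it is done.

```bash
ls; mkdir -p pics
cat > h.py <<'E'
import numpy as np, cv2
from rig import manip, eyes
from scipy.spatial.transform import Rotation as Ro
def ray(im,uv,z):
    d=np.array([(uv[0]-im["cx"])/im["fx"],(uv[1]-im["cy"])/im["fy"],1.]); R=np.array(im["R"]); t=np.array(im["t"])
    C=-R.T@t; w=R.T@d; return C+w*(z-C[2])/w[2]
def proj(im,X):
    p=np.array(im["R"])@np.array(X)+np.array(im["t"]); return [im["fx"]*p[0]/p[2]+im["cx"],im["fy"]*p[1]/p[2]+im["cy"]]
def pose():
    s=manip.get_state(); q=s["ee_rot"]; return np.array(s["position"]),Ro.from_quat([q[1],q[2],q[3],q[0]]).as_matrix(),s
def delta(X,yaw=None):
    "shift (tool axes, normalised) and turn to put the TCP at X"
    p,R,s=pose(); d=R.T@(np.array(X)-p)/0.5
    return np.round(d,4)
E
python3 - <<'E'
from h import *
out={}
for c in ["top","scene"]:
    im=eyes.get_image(c); cv2.imwrite(f"pics/{c}0.png",im["frame"][:,:,::-1])
    print(c,im["fx"],np.round(-np.array(im["R"]).T@im["t"],3))
    for n in ["notebook_red","notebook_blue","notebook_green","notebook_brown","weight","board","press","nest","clamp_pivot","clamp_grip","lever_hinge","tbar_left","tbar_right","paste_pot","eraser","wax_tin"]:
        z={"board":0,"nest":.012,"clamp_pivot":.036,"lever_hinge":.085,"tbar_left":.319,"tbar_right":.319,"clamp_grip":.098}.get(n,0)
        print(n,[(np.round(d["centre"]).astype(int).tolist(),round(d["confidence"],2),np.round(ray(im,d["centre"],z),3)[:2].tolist()) for d in eyes.place_of(c,n)[:3]])
p,R,s=pose();print(R.round(3),s["width"])
E
```

```text
pics
top 428.95034193147177 [ 0.265 -0.023  1.48 ]
notebook_red [([399, 188], 0.62, [0.57, -0.391])]
notebook_blue []
notebook_green [([390, 227], 0.81, [0.433, -0.353])]
notebook_brown []
weight [([203, 303], 0.7, [0.189, 0.292]), ([284, 194], 0.63, [0.56, 0.009]), ([192, 264], 0.5, [0.321, 0.332])]
board [([285, 234], 0.97, [0.419, 0.009]), ([399, 187], 0.67, [0.572, -0.391])]
press [([318, 202], 0.61, [0.527, -0.109]), ([189, 268], 0.22, [0.306, 0.341])]
nest [([315, 198], 0.72, [0.54, -0.099])]
clamp_pivot [([363, 200], 0.98, [0.523, -0.259])]
clamp_grip [([381, 200], 0.71, [0.51, -0.306])]
lever_hinge [([319, 155], 0.76, [0.67, -0.113])]
tbar_left [([312, 125], 0.88, [0.692, -0.082]), ([321, 154], 0.37, [0.606, -0.103])]
tbar_right [([339, 127], 0.69, [0.684, -0.155])]
paste_pot [([176, 283], 0.57, [0.258, 0.386])]
eraser [([339, 126], 0.63, [0.803, -0.192]), ([226, 259], 0.57, [0.336, 0.214])]
wax_tin [([256, 254], 0.55, [0.351, 0.111])]
scene 384.8635907673068 [-0.073  0.454  1.075]
notebook_red [([330, 174], 0.6, [0.555, -0.385])]
notebook_blue []
notebook_green [([273, 256],
[... 237 characters left out ...]
press [([279, 216], 0.85, [0.535, -0.105])]
nest [([278, 215], 0.67, [0.534, -0.098])]
clamp_pivot [([316, 187], 0.78, [0.524, -0.272])]
clamp_grip [([323, 174], 0.57, [0.515, -0.29]), ([268, 290], 0.4, [0.304, 0.141])]
lever_hinge [([257, 174], 0.86, [0.676, -0.125]), ([334, 172], 0.48, [0.505, -0.341])]
tbar_left [([244, 126], 0.72, [0.677, -0.083]), ([274, 255], 0.7, [0.276, 0.146]), ([243, 316], 0.38, [0.207, 0.289])]
tbar_right [([266, 115], 0.9, [0.676, -0.169])]
paste_pot [([209, 374], 0.94, [0.259, 0.388])]
eraser [([243, 318], 0.5, [0.32, 0.223])]
wax_tin [([264, 287], 0.46, [0.356, 0.113])]
[[ 0.97   0.242  0.   ]
 [ 0.242 -0.97  -0.   ]
 [-0.     0.    -1.   ]] 0.08539705453101464
```

Run:
```python
import cv2
a=cv2.imread("pics/top0.png");cv2.imwrite("pics/top0z.png",cv2.resize(a[90:330,160:480],(800,600),interpolation=cv2.INTER_CUBIC))
```

```text
(no output)
```

View pics/top0z.png

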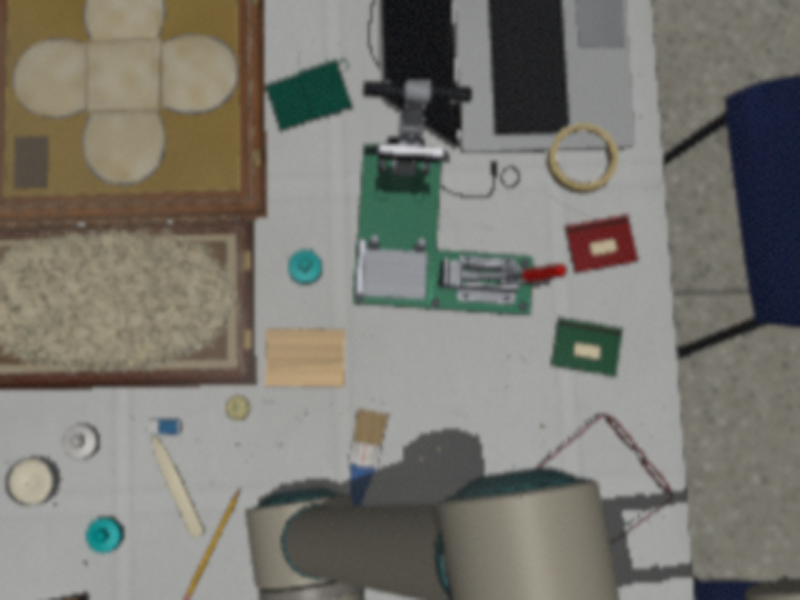

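View pics/scene0.png

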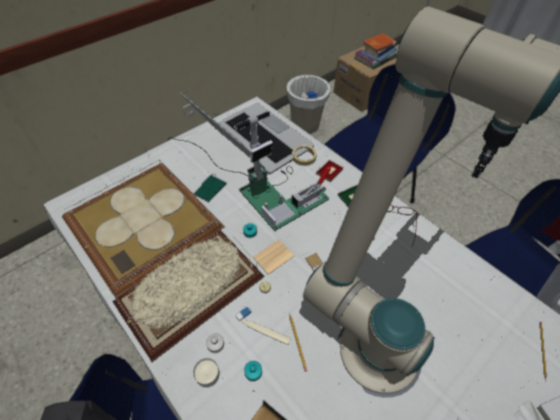

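Crop scale is 2.5 with offset (160,90). There are two notebooks, both with labels: red at crop (600,243) and green at crop (587,347). The green slab at (310,95) has no label, so it's a decoy. The grey weight is at (80,441), the board at (305,357), and the press has its fence to the left. The scene view agrees. Next I fit poses.

```bash
cat > fit.py <<'E'
from h import *
from scipy.optimize import least_squares
P={"nest":(0,0,.012),"clamp_pivot":(0,-.155,.036),"clamp_grip":(0,-.155-.075*np.sin(.5934),.036+.075*np.cos(.5934)),"lever_hinge":(.135,0,.085),
"tbar_left":(.135+.235*np.sin(.07),.038,.085+.235*np.cos(.07)),"tbar_right":(.135+.235*np.sin(.07),-.038,.085+.235*np.cos(.07))}
def w(v,X): c,s=np.cos(v[2]),np.sin(v[2]); return np.array([v[0]+c*X[0]-s*X[1],v[1]+s*X[0]+c*X[1],X[2]])
def fit_press(cams,g=(.537,-.1,-.1)):
    obs=[]
    for c in cams:
        im=eyes.get_image(c)
        for n,X in P.items():
            for d in eyes.place_of(c,n)[:1]:
                if d["confidence"]>.4: obs.append((im,n,X,d["centre"]))
    f=lambda v:np.concatenate([np.array(proj(im,w(v,X)))-uv for im,n,X,uv in obs])
    r=least_squares(f,g,loss="soft_l1",f_scale=1.5); print("press",r.x.round(4)); 
    for o,e in zip(obs,f(r.x).reshape(-1,2).round(1)): print(o[1],e)
    return r.x
def rect(c,label,z,near=None):
    im=eyes.get_image(c)
    for d in eyes.regions_of(c,label)[:3]:
        m=d["mask"].astype(np.uint8); cn=max(cv2.findContours(m,0,cv2.CHAIN_APPROX_NONE)[0],key=cv2.contourArea)
        pts=np.array([ray(im,p[0],z)[:2] for p in cn],np.float32)*1000
        (x,y),(a,b),t=cv2.minAreaRect(pts)
        if a>b: a,b,t=b,a,t+90   # b long; long axis direction t+90
        yaw=(t+90)%180-90   # angle of short axis (obj x) in deg
        print(c,label,round(d["confidence"],2),"mid",round(x/1000,4),round(y/1000,4),"size",round(a),round(b),"yaw deg",round(yaw,1))
E
python3 - <<'E'
from fit import *
fit_press(["top","scene"])
for n,z in [("notebook_red",.012),("notebook_green",.012),("board",.006)]:
    rect("top",n,z); rect("scene",n,z)
E
```

```text
press [ 0.5368 -0.1044 -0.1048]
nest [-0.2 -0.2]
clamp_pivot [0.6 1.1]
clamp_grip [58.1 42.5]
lever_hinge [-0.3  0.2]
tbar_left [ 0.2 -1. ]
tbar_right [-1.8  0.1]
nest [-0.6 -0.6]
clamp_pivot [-4.5  0.2]
clamp_grip [ 0.3 -3.1]
lever_hinge [2.7 3. ]
tbar_left [ 0.2 -2.1]
tbar_right [-2.2  0.3]
top notebook_red 0.81 mid 0.5706 -0.3931 size 72 91 yaw deg 7.9
scene notebook_red 0.84 mid 0.5648 -0.3899 size 75 104 yaw deg 10.7
top notebook_green 0.61 mid 0.4279 -0.3644 size 70 94 yaw deg -11.7
scene notebook_green 0.63 mid 0.4438 -0.3492 size 52 101 yaw deg 25.6
scene notebook_green 0.43 mid 0.7455 -0.2435 size 348 558 yaw deg 83.3
top board 0.86 mid 0.4226 0.0207 size 80 107 yaw deg -1.4
top board 0.59 mid 0.4283 -0.3674 size 71 90 yaw deg -12.3
scene board 0.65 mid 0.4178 0.0233 size 85 113 yaw deg -2.0
```

```bash
cat >> h.py <<'E'
def go(X,yawdeg=None):
    p,R,s=pose(); d=R.T@(np.array(X)-p)/.5
    y=np.degrees(np.arctan2(R[1,0],R[0,0])); dy=0 if yawdeg is None else -((yawdeg-y+180)%360-180)/360
    print("now",p.round(4),"yaw",y.round(1),"w",round(s["width"],4),"t",round(s["clock"],1),"-> d",d.round(4),"spin",round(dy,4))
E
python3 -c "
from h import *
go([.428,-.366,.25],78)"
```

```text
now [ 0.1394 -0.5579  0.2453] yaw 14.0 w 0.0857 t 3.0 -> d [ 0.6531 -0.2324 -0.0094] spin -0.1777
```

```bash
python3 -m creep '[[1,0.32,-0.12,-0.01,-0.09],[1,0.653,-0.2324,-0.01,-0.178],[1,0.653,-0.2324,-0.01,-0.178],[1,0.653,-0.2324,-0.01,-0.178],[1,0.653,-0.2324,-0.01,-0.178],[1,0.653,-0.2324,-0.01,-0.178],[1,0.653,-0.2324,-0.01,-0.178],[1,0.653,-0.2324,-0.01,-0.178],[1,0.653,-0.2324,-0.01,-0.178],[1,0.653,-0.2324,-0.01,-0.178]]' 40
python3 - <<'E'
from fit import *
p,R,s=pose();go(p,78);print(np.round(s["qpos"],2))
im=eyes.get_image("wrist");cv2.imwrite("pics/w1.png",im["frame"][:,:,::-1]);print(im["fx"],np.round(-np.array(im["R"]).T@im["t"],3))
rect("wrist","notebook_green",.012);rect("wrist","notebook_red",.012)
E
```

```text
clock: 4.0
position: [0.4277, -0.3662, 0.2503]
ee_rot: [-0.0, 0.777, 0.629, -0.0]
contact_force: [0.4, -0.6, -0.0]
width: 0.0855
gripper_force: 0.0
now [ 0.4277 -0.3662  0.2503] yaw 78.0 w 0.0855 t 4.0 -> d [0. 0. 0.] spin 0.0001
[-0.83  0.26  1.52 -0.    1.36 -0.62]
334.08136791338046 [ 0.441 -0.297  0.378]
wrist notebook_green 0.71 mid 0.4254 -0.3642 size 68 89 yaw deg -11.6
wrist notebook_red 0.59 mid 0.5665 -0.3928 size 72 92 yaw deg 8.7
```

View pics/w1.png

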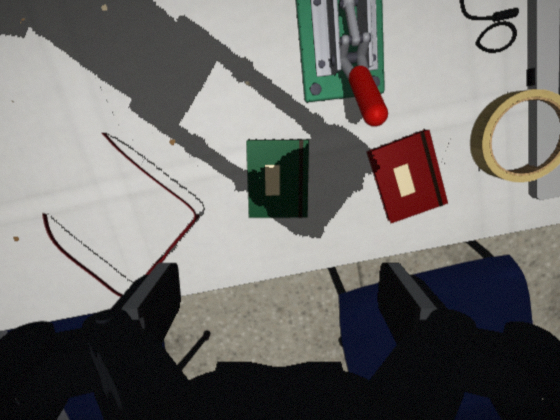

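The wrist view shows the green notebook at (278,178) and the red one at (408,176). The sizes match, so I descend on green.

```bash
python3 -c "
from h import *
go([.4254,-.3642,.05],78.4)"
```

```text
now [ 0.4272 -0.3667  0.2504] yaw 78.0 w 0.085 t 4.2 -> d [ 0.0042 -0.0046  0.4007] spin -0.0012
```

```bash
python3 -m creep '[[1,0.004,-0.004,0.1,-0.001],[1,0.004,-0.004,0.2,-0.001],[1,0.004,-0.004,0.3,-0.001],[1,0.004,-0.004,0.38,-0.001],[1,0.004,-0.004,0.42,-0.001],[1,0.004,-0.004,0.45,-0.001],[1,0.004,-0.004,0.46,-0.001],[1,0.004,-0.004,0.468,-0.001],[1,0.004,-0.004,0.468,-0.001]]' 40
python3 -m creep '[[0.7,0,0,0,0],[0.7,0,0,0,0],[0.7,0,0,0,0],[0.7,0,0,0,0],[0.7,0,0,0,0],[0.7,0,0,0,0]]' 40
```

```text
clock: 5.15
position: [0.4265, -0.3642, 0.0166]
ee_rot: [0.0, 0.775, 0.632, -0.0]
contact_force: [0.0, -0.1, 0.4]
width: 0.085
gripper_force: 0.0
clock: 5.75
position: [0.4268, -0.3643, 0.0181]
ee_rot: [0.001, 0.775, 0.633, -0.0]
contact_force: [-1.1, 0.5, 5.7]
width: 0.0649
gripper_force: 42.6
```

```bash
python3 -m creep '[[0.6,0,0,-0.01,0],[0.6,0,0,-0.03,0],[0.6,0,0,-0.08,0],[0.6,0,0,-0.15,0],[0.6,0,0,-0.22,0],[0.6,0,0,-0.22,0],[0.6,0,0,-0.22,0]]' 40
python3 - <<'E'
from fit import *
im=eyes.get_image("wrist");cv2.imwrite("pics/w2.png",im["frame"][:,:,::-1])
go([.537,-.104,.15],84)
p,R,s=pose()
rect("wrist","notebook_green",p[2])
E
```

```text
clock: 6.45
position: [0.4268, -0.364, 0.1277]
ee_rot: [0.001, 0.775, 0.632, 0.0]
contact_force: [-0.6, 0.1, -0.8]
width: 0.0648
gripper_force: 44.5
now [ 0.4261 -0.3632  0.1264] yaw 78.5 w 0.0647 t 6.5 -> d [ 0.5523  0.1137 -0.0471] spin -0.0154
wrist notebook_green 0.74 mid 0.4256 -0.3598 size 65 85 yaw deg -11.6
```

View pics/w2.png

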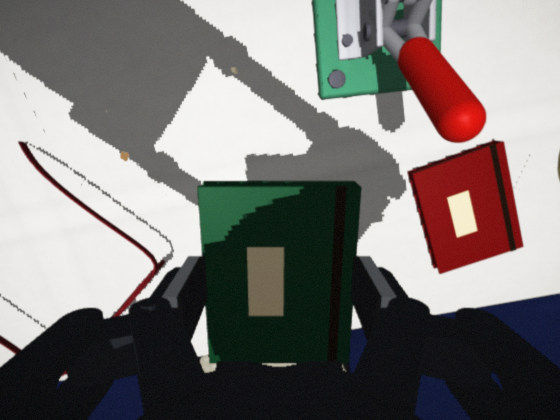

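Green is held level and centred. I carry it up near the nest and refine the press pose from the wrist camera.

```bash
python3 -c "
from h import *
go([.475,-.16,.25],84)"; python3 -m creep '[[0.6,0.0,0,-0.09,0],[0.6,0.0,0,-0.18,0],[0.6,0.0,0,-0.247,-0.0075],[0.6,0.07,0.0,-0.247,-0.0154],[0.6,0.14,0.01,-0.247,-0.0154],[0.6,0.21,0.015,-0.247,-0.0154],[0.6,0.29,0.015,-0.247,-0.0154],[0.6,0.37,0.015,-0.247,-0.0154],[0.6,0.417,0.015,-0.247,-0.0154],[0.6,0.417,0.015,-0.247,-0.0154]]'
python3 - <<'E'
from fit import *
p,R,s=pose();go(p,84)
im=eyes.get_image("wrist");cv2.imwrite("pics/w3.png",im["frame"][:,:,::-1])
v=fit_press(["wrist"]); v2=fit_press(["top"]); rect("wrist","board",.006)
for n in ["nest","clamp_pivot","clamp_grip","lever_hinge","tbar_left","tbar_right"]:
  print(n,[(np.round(d["centre"]),round(d["confidence"],2)) for d in eyes.place_of("wrist",n)])
E
```

```text
now [ 0.4256 -0.3628  0.1252] yaw 78.5 w 0.0651 t 6.6 -> d [ 0.4175  0.0151 -0.2491] spin -0.0154
clock: 7.6
position: [0.475, -0.1576, 0.2484]
ee_rot: [-0.002, 0.742, 0.671, -0.0]
contact_force: [-0.0, -0.2, -1.0]
width: 0.0649
gripper_force: 45.1
now [ 0.475  -0.1576  0.2484] yaw 84.2 w 0.0649 t 7.6 -> d [0. 0. 0.] spin 0.0006
press [ 0.5337 -0.1078 -0.0863]
nest [ 0.3 -0.1]
clamp_pivot [ -1.6 146.8]
lever_hinge [ 0.6 -1. ]
press [ 0.5413 -0.1013 -0.1275]
nest [-0.1  1.2]
clamp_pivot [-0.4 -0. ]
lever_hinge [0.1 0.2]
tbar_left [-1.9 -0.1]
tbar_right [ 4.  -1.1]
wrist board 0.65 mid 0.4193 -0.0059 size 61 83 yaw deg 85.1
nest [(array([324., 124.]), 0.92)]
clamp_pivot []
clamp_grip []
lever_hinge [(array([502., 122.]), 0.55)]
tbar_left []
tbar_right []
```

View pics/w3.png

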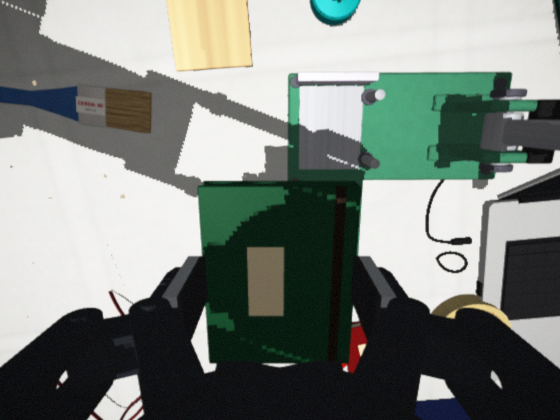

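The press base shows with its corners at about (289,73), (511,73) and (289,181). The white nest floor spans about (299–363, 80–170), and the posts are at (375,96) and (371,161).

Run:
```python
from fit import *
im=eyes.get_image("wrist"); f=im["frame"]; hsv=cv2.cvtColor(f,cv2.COLOR_RGB2HSV)
g=cv2.inRange(hsv,(55,90,40),(95,255,255)); 
# plate left edge (+y): topmost green row per column in 380..500
c=np.arange(385,500); r=np.array([np.argmax(g[60:180,k]>0)+60 for k in c]); 
A=np.array([ray(im,(k,q-.5),.012)[:2] for k,q in zip(c,r)]); 
vx,vy,x0,y0=cv2.fitLine(A.astype(np.float32),cv2.DIST_HUBER,0,.001,.001).ravel(); yaw=np.arctan2(vy,vx); yaw=(yaw+np.pi/2)%np.pi-np.pi/2
# front edge: leftmost green col per row 85..170
r2=np.arange(85,168); c2=np.array([np.argmax(g[q,270:320]>0)+270 for q in r2]); B=np.array([ray(im,(k-.5,q),.012)[:2] for k,q in zip(c2,r2)])
c3=np.array([540-np.argmax(g[q,270:540][::-1]>0) for q in range(140,170)]);C=np.array([ray(im,(k,q),.012)[:2] for k,q in zip(c3,range(140,170))])
ex=np.array([np.cos(yaw),np.sin(yaw)]); ey=np.array([-ex[1],ex[0]])
print("yaw",yaw,"edge y",np.median(A@ey),"front x",np.median(B@ex),"rear",np.median(C@ex),"len",np.median(C@ex)-np.median(B@ex),np.std(B@ex),np.std(A@ey))
o=ex*(np.median(B@ex)+.045)+ey*(np.median(A@ey)-.056); print("origin",o.round(4))
print("nest net",ray(im,eyes.place_of("wrist","nest")[0]["centre"],.012))
for uv in [(375,96),(371,161)]: q=ray(im,uv,.052)[:2]-o; print("post",q@ex,q@ey)
```

```text
yaw -0.10454595 edge y 0.005318052351485914 front x 0.49683043718827963 rear 0.716842919422082 len 0.22001248223380238 0.0002023617093498018 0.00034256935892374433
origin [ 0.5336 -0.1069]
nest net [ 0.53054281 -0.10769702  0.012     ]
post 0.03573650362025588 0.026595453417658746
post 0.03657704840927347 -0.033411642741917755
```

Run:
```python
from fit import *
p,R,s=pose()
for dz in (-.006,-.004,-.002): rect("wrist","notebook_green",p[2]+dz)
go([.5304,-.1126,.06],84)
print(R.round(3))
```

```text
wrist notebook_green 0.77 mid 0.4746 -0.1607 size 67 89 yaw deg -6.0
wrist notebook_green 0.68 mid 0.5366 -0.1015 size 43 106 yaw deg 84.0
wrist notebook_green 0.63 mid 0.4746 -0.1594 size 66 87 yaw deg -6.1
wrist notebook_green 0.55 mid 0.4747 -0.1584 size 65 86 yaw deg -6.1
wrist notebook_green 0.45 mid 0.5722 -0.1044 size 14 32 yaw deg 84.8
now [ 0.4754 -0.1609  0.2498] yaw 84.0 w 0.0652 t 9.2 -> d [0.1075 0.0992 0.3796] spin 0.0
[[ 0.104  0.995  0.   ]
 [ 0.995 -0.104 -0.   ]
 [-0.     0.    -1.   ]]
```

```bash
python3 -m creep '[[0.6,0.05,0.05,0,0],[0.6,0.107,0.099,0,0],[0.6,0.107,0.099,0.08,0],[0.6,0.107,0.099,0.16,0],[0.6,0.107,0.099,0.24,0],[0.6,0.107,0.099,0.3,0],[0.6,0.107,0.099,0.34,0],[0.6,0.107,0.099,0.37,0],[0.6,0.107,0.099,0.39,0],[0.6,0.107,0.099,0.39,0]]'; python3 -m creep '[[0.6,0,0,0.012,0],[0.6,0,0,0.024,0],[0.6,0,0,0.034,0],[0.6,0,0,0.042,0],[0.6,0,0,0.046,0],[0.6,0,0,0.046,0]]'
```

```text
clock: 10.15
position: [0.5295, -0.1126, 0.0536]
ee_rot: [-0.001, 0.743, 0.669, -0.001]
contact_force: [-0.2, -0.1, -1.3]
width: 0.0645
gripper_force: 45.1
clock: 10.75
position: [0.5301, -0.1128, 0.0315]
ee_rot: [-0.0, 0.743, 0.669, -0.0]
contact_force: [0.7, 0.6, -0.5]
width: 0.0649
gripper_force: 45.1
```

```bash
python3 -m creep '[[0.6,0,0,0.003,0],[0.6,0,0,0.003,0],[1,0,0,0.003,0],[1,0,0,0.003,0],[1,0,0,0.003,0],[1,0,0,0.003,0],[1,0,0,0.003,0]]';  python3 -m creep '[[1,0,0,-0.02,0],[1,0,0,-0.06,0],[1,0,0,-0.14,0],[1,0,0,-0.22,0],[1,0,0,-0.3,0],[1,0,0,-0.38,0],[1,0,0,-0.44,0],[1,0,0,-0.44,0]]'
python3 - <<'E'
from fit import *
rect("wrist","notebook_green",.024)
o=np.array([.535,-.107])
rect("top","notebook_red",.012)
go([.48,-.3,.25],98)
E
```

```text
clock: 11.45
position: [0.5303, -0.1129, 0.0303]
ee_rot: [0.0, 0.743, 0.669, -0.0]
contact_force: [-0.4, -0.4, 0.6]
width: 0.0855
gripper_force: 0.0
clock: 12.25
position: [0.5327, -0.1136, 0.2562]
ee_rot: [0.005, 0.743, 0.669, 0.003]
contact_force: [-0.3, 0.3, -0.8]
width: 0.0857
gripper_force: 0.0
wrist notebook_green 0.63 mid 0.5291 -0.1134 size 70 89 yaw deg -6.1
top notebook_red 0.84 mid 0.5703 -0.3933 size 70 90 yaw deg 9.3
top notebook_red 0.2 mid 0.261 0.3975 size 61 76 yaw deg -1.1
now [ 0.5293 -0.1125  0.2493] yaw 84.0 w 0.0855 t 12.4 -> d [-0.3833 -0.059  -0.0014] spin -0.0389
```

```bash
python3 -m creep '[[1,-0.09,0.02,0,-0.01],[1,-0.18,0.04,0,-0.02],[1,-0.27,0.06,0,-0.03],[1,-0.36,0.09,0,-0.039],[1,-0.45,0.11,0,-0.039],[1,-0.55,0.135,0,-0.039],[1,-0.55,0.135,0,-0.039],[1,-0.55,0.135,0,-0.039]]'
python3 - <<'E'
from fit import *
rect("wrist","notebook_red",.012)
rect("wrist","notebook_red",.012)
go([.568,-.3935,.017],98)
E
```

```text
clock: 13.25
position: [0.5678, -0.3941, 0.2474]
ee_rot: [-0.002, 0.657, 0.754, 0.0]
contact_force: [0.6, -0.1, 0.3]
width: 0.0852
gripper_force: 0.0
wrist notebook_red 0.82 mid 0.5683 -0.3937 size 69 89 yaw deg 8.8
wrist notebook_red 0.89 mid 0.5683 -0.394 size 70 91 yaw deg 9.3
now [ 0.5686 -0.3916  0.2501] yaw 98.1 w 0.0852 t 13.4 -> d [-0.0041 -0.0014  0.4662] spin 0.0004
```

```bash
python3 -m creep '[[1,-0.004,-0.001,0.1,-0.0025],[1,-0.004,-0.001,0.2,-0.0025],[1,-0.004,-0.001,0.3,-0.0025],[1,-0.004,-0.001,0.38,-0.0025],[1,-0.004,-0.001,0.42,-0.0025],[1,-0.004,-0.001,0.45,-0.0025],[1,-0.004,-0.001,0.46,-0.0025],[1,-0.004,-0.001,0.465,-0.0025],[1,-0.004,-0.001,0.465,-0.0025]]' 40
python3 -m creep '[[0.6,0,0,0,0],[0.6,0,0,0,0],[0.6,0,0,0,0],[0.6,0,0,0,0],[0.6,0,0,0,0],[0.6,0,0,0,0]]' 40; python3 -m creep '[[0.6,0,0,-0.01,0],[0.6,0,0,-0.03,0],[0.6,0,0,-0.08,0],[0.6,0,0,-0.16,0],[0.6,0,0,-0.24,0],[0.6,0,0,-0.32,0],[0.6,0,0,-0.4,0],[0.6,0,0,-0.465,0],[0.6,0,0,-0.465,0]]'
python3 - <<'E'
from fit import *
p,R,s=pose()
rect("wrist","notebook_red",p[2]-.006)
go([.5304,-.1128,.25],84)
E
```

```text
clock: 14.35
position: [0.5693, -0.3958, 0.0191]
ee_rot: [0.001, 0.65, 0.76, -0.0]
contact_force: [1.3, 0.1, 0.3]
width: 0.0856
gripper_force: 0.0
clock: 14.95
position: [0.5691, -0.3972, 0.0227]
ee_rot: [0.003, 0.65, 0.76, -0.001]
contact_force: [-4.2, 0.7, 16.0]
width: 0.0515
gripper_force: 8.3
clock: 15.85
position: [0.5706, -0.397, 0.2574]
ee_rot: [0.006, 0.65, 0.76, 0.0]
contact_force: [-0.2, -0.8, -0.3]
width: 0.0509
gripper_force: 0.0
wrist notebook_red 0.73 mid 0.544 -0.3069 size 32 35 yaw deg -80.9
wrist notebook_red 0.66 mid 0.5615 -0.3505 size 25 32 yaw deg 8.2
now [ 0.5687 -0.3954  0.2515] yaw 99.0 w 0.0514 t 15.9 -> d [0.5703 0.0124 0.0021] spin 0.0415
```

```bash
python3 -m creep '[[1,0,0,0,0],[1,0,0,0,0],[1,0,0,0,0],[1,0,0,0,0]]'
python3 - <<'E'
from fit import *
im=eyes.get_image("wrist");cv2.imwrite("pics/w4.png",im["frame"][:,:,::-1])
rect("wrist","notebook_red",.012)
rect("top","notebook_red",.012)
go([.5683,-.3935,.017],99)
E
```

```text
clock: 16.35
position: [0.5683, -0.3953, 0.2493]
ee_rot: [-0.001, 0.65, 0.76, -0.0]
contact_force: [-0.3, -1.5, 0.5]
width: 0.0855
gripper_force: 0.0
wrist notebook_red 0.97 mid 0.5678 -0.3926 size 68 88 yaw deg 9.0
now [ 0.5685 -0.3954  0.2502] yaw 98.9 w 0.0855 t 16.6 -> d [3.900e-03 3.000e-04 4.664e-01] spin -0.0001
```

View pics/w4.png

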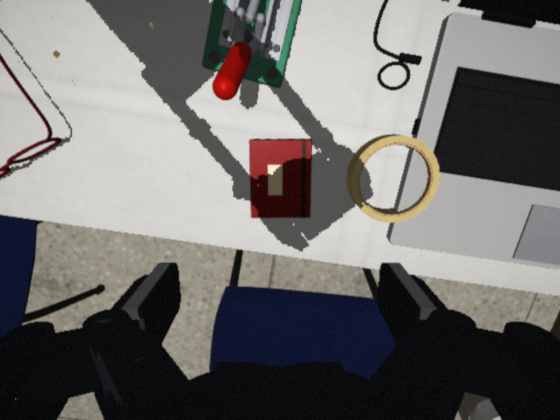

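```bash
python3 -m creep '[[1,0.005,0,0.1,0],[1,0.005,0,0.2,0],[1,0.005,0,0.3,0],[1,0.005,0,0.38,0],[1,0.005,0,0.42,0],[1,0.005,0,0.45,0],[1,0.005,0,0.465,0],[1,0.005,0,0.474,0],[1,0.005,0,0.478,0],[1,0.005,0,0.478,0]]' 40
python3 -m creep '[[0.6,0,0,0,0],[0.6,0,0,0,0],[0.6,0,0,0,0],[0.6,0,0,0,0],[0.6,0,0,0,0],[0.6,0,0,0,0]]' 40
```

```text
clock: 17.6
position: [0.5687, -0.3934, 0.0124]
ee_rot: [0.001, 0.65, 0.76, -0.0]
contact_force: [-0.2, 0.4, 0.3]
width: 0.0853
gripper_force: 0.0
clock: 18.2
position: [0.5688, -0.3935, 0.0129]
ee_rot: [0.001, 0.65, 0.76, 0.0]
contact_force: [-0.7, 0.5, 7.2]
width: 0.0663
gripper_force: 45.3
```

```bash
python3 -m creep '[[0.6,0,0,-0.01,0],[0.6,0,0,-0.03,0],[0.6,0,0,-0.08,0],[0.6,0,0,-0.16,0],[0.6,0,0,-0.24,0],[0.6,0,0,-0.32,0],[0.6,0,0,-0.4,0],[0.6,0,0,-0.475,0],[0.6,0,0,-0.475,0]]'
python3 - <<'E'
from fit import *
p,R,s=pose()
rect("wrist","notebook_red",p[2]);rect("wrist","notebook_red",p[2]-.001)
print(p,R)
go([.5304,-.1128,.25],84)
E
```

```text
clock: 19.1
position: [0.5703, -0.3947, 0.2565]
ee_rot: [0.007, 0.65, 0.76, -0.0]
contact_force: [0.6, 0.1, -0.1]
width: 0.0665
gripper_force: 45.0
wrist notebook_red 0.82 mid 0.5693 -0.3936 size 67 89 yaw deg 9.0
wrist notebook_red 0.64 mid 0.5668 -0.3891 size 64 85 yaw deg 9.0
wrist notebook_red 0.17 mid 0.5398 -0.3078 size 11 30 yaw deg -12.1
[ 0.57026349 -0.39470939  0.25651928] [[-0.15557039  0.98777455  0.0099647 ]
 [ 0.98777443  0.15565642 -0.0085295 ]
 [-0.00997629  0.00851594 -0.99991397]]
now [ 0.5673 -0.3923  0.2473] yaw 98.9 w 0.0667 t 19.3 -> d [ 0.5637  0.014  -0.0042] spin 0.0415
```

```bash
python3 -m creep '[[0.6,0.08,0.002,-0.006,0.01],[0.6,0.16,0.004,-0.006,0.02],[0.6,0.24,0.006,-0.006,0.03],[0.6,0.32,0.008,-0.006,0.0415],[0.6,0.4,0.01,-0.006,0.0415],[0.6,0.48,0.012,-0.006,0.0415],[0.6,0.53,0.014,-0.006,0.0415],[0.6,0.5635,0.014,-0.006,0.0415],[0.6,0.5635,0.014,-0.006,0.0415],[0.6,0.5635,0.014,-0.006,0.0415]]'
python3 - <<'E'
from fit import *
p,R,s=pose()
rect("wrist","notebook_red",p[2]);rect("wrist","notebook_green",.024)
go([.5304,-.1128,.038],84)
E
```

```text
clock: 20.3
position: [0.5312, -0.1142, 0.2511]
ee_rot: [0.0, 0.743, 0.669, -0.001]
contact_force: [-0.4, -0.2, -0.1]
width: 0.0663
gripper_force: 45.0
wrist notebook_red 0.55 mid 0.5303 -0.1128 size 67 88 yaw deg -6.0
wrist notebook_green 0.63 mid 0.5314 -0.0914 size 43 68 yaw deg 84.0
now [ 0.5314 -0.1148  0.2515] yaw 83.9 w 0.0665 t 20.5 -> d [ 0.0039 -0.0023  0.427 ] spin -0.0002
```

```bash
python3 -m creep '[[0.6,0,-0.001,0.08,0],[0.6,0,-0.001,0.16,0],[0.6,0,-0.001,0.24,0],[0.6,0,-0.001,0.31,0],[0.6,0,-0.001,0.36,0],[0.6,0,-0.001,0.39,0],[0.6,0,-0.001,0.41,0],[0.6,0,-0.001,0.421,0],[0.6,0,-0.001,0.426,0],[0.6,0,-0.001,0.426,0]]'; python3 -m creep '[[0.6,0,0,0.003,0],[0.6,0,0,0.003,0],[1,0,0,0.003,0],[1,0,0,0.003,0],[1,0,0,0.003,0],[1,0,0,0.003,0],[1,0,0,0.003,0]]';  python3 -m creep '[[1,0,0,-0.02,0],[1,0,0,-0.06,0],[1,0,0,-0.14,0],[1,0,0,-0.22,0],[1,0,0,-0.3,0],[1,0,0,-0.38,0],[1,0,0,-0.426,0],[1,0,0,-0.426,0]]'
python3 - <<'E'
from fit import *
im=eyes.get_image("wrist");cv2.imwrite("pics/w5.png",im["frame"][:,:,::-1])
rect("wrist","notebook_red",.036)
go([.5304,-.1128,.038],84)
E
```

```text
clock: 21.5
position: [0.5311, -0.1138, 0.0392]
ee_rot: [0.0, 0.743, 0.669, 0.0]
contact_force: [0.5, 0.5, -1.0]
width: 0.0665
gripper_force: 44.9
clock: 22.2
position: [0.5307, -0.1135, 0.0373]
ee_rot: [0.0, 0.743, 0.669, 0.0]
contact_force: [-0.9, 0.5, 0.1]
width: 0.0852
gripper_force: 0.0
clock: 23.0
position: [0.5327, -0.1141, 0.2553]
ee_rot: [0.004, 0.743, 0.669, 0.002]
contact_force: [0.5, -0.9, -0.6]
width: 0.0854
gripper_force: 0.0
wrist notebook_red 0.74 mid 0.5296 -0.1137 size 68 90 yaw deg -5.8
now [ 0.5299 -0.1132  0.2498] yaw 84.0 w 0.0855 t 23.1 -> d [0.0008 0.0014 0.4235] spin 0.0
```

View pics/w5.png

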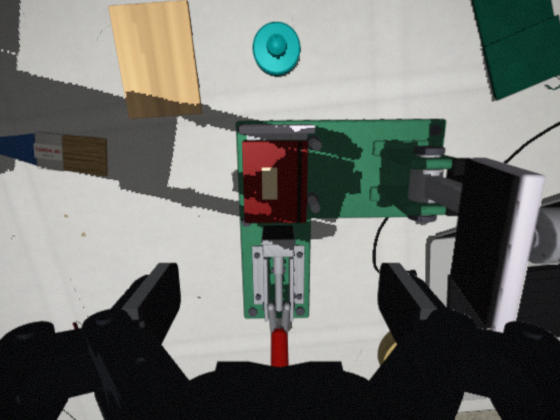

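Red sits squarely on green with its centre at (275,181), clear of the posts and the clamp pad. Next is the clamp: shut the fingers and go behind the handle.

```bash
python3 - <<'E'
from fit import *
rect("wrist","board",.006); rect("wrist","board",.006)
go([.5107,-.3377,.25],84)
E
python3 -m creep '[[0,-0.09,0,0,0],[0,-0.18,0,0,0],[0,-0.27,0,0,0],[0,-0.36,0.002,0,0],[0,-0.42,0.006,0,0],[0,-0.4505,0.008,0,0],[0,-0.4505,0.008,0,0],[0,-0.4505,0.008,0,0],[0,-0.4505,0.008,0,0]]' 40; python3 -c "
from h import *
im=eyes.get_image('wrist')
for n,z in (('clamp_grip',.098),('clamp_pivot',.036)):
  for d in eyes.place_of('wrist',n)[:2]: print(n,d['confidence'],ray(im,d['centre'],z))
go([.5107,-.3377,.10],84)"
```

```text
wrist board 0.65 mid 0.4206 0.0208 size 80 111 yaw deg -2.1
wrist board 0.66 mid 0.4206 0.0211 size 80 110 yaw deg -2.0
now [ 0.53   -0.1132  0.2489] yaw 84.0 w 0.0855 t 23.4 -> d [-0.4505  0.0085 -0.0025] spin 0.0
clock: 24.25
position: [0.5113, -0.336, 0.2502]
ee_rot: [-0.001, 0.743, 0.67, 0.0]
contact_force: [0.5, 0.1, -0.0]
width: -0.0001
gripper_force: 0.0
clamp_grip 0.75 [ 0.51323923 -0.30388576  0.098     ]
clamp_pivot 0.78 [ 0.52009705 -0.26035397  0.036     ]
now [ 0.5114 -0.3364  0.2506] yaw 84.1 w -0.0001 t 24.4 -> d [-0.0027 -0.0012  0.3013] spin 0.0003
```

```bash
python3 -m creep '[[0,-0.02,-0.001,0.0,0],[0,-0.02,-0.001,0.1,0],[0,-0.02,-0.001,0.2,0],[0,-0.02,-0.001,0.27,0],[0,-0.02,-0.001,0.3,0],[0,-0.02,-0.001,0.3,0]]'
python3 -m creep '[[0,0.016,0,0,0],[0,0.032,0,0,0],[0,0.048,0,0,0],[0,0.064,0,0,0],[0,0.08,0,0,0],[0,0.096,0,0,0],[0,0.112,0,0,0],[0,0.128,0,0,0],[0,0.144,0,0,0],[0,0.160,0,0,0]]'
python3 -m creep '[[0,0.01,0,0,0],[0,0.02,0,0,0],[0,0.03,0,0,0],[0,0.04,0,0,0],[0,0.046,0,0,0],[0,0.052,0,0,0],[0,0.052,0,0,0]]'; python3 -c "
from h import *
go([.520,-.25,.10],84)"
```

```text
clock: 25.0
position: [0.508, -0.3469, 0.0974]
ee_rot: [-0.003, 0.743, 0.669, -0.001]
contact_force: [0.5, 0.1, 0.9]
width: 0.0002
gripper_force: 0.0
clock: 26.0
position: [0.518, -0.2675, 0.1002]
ee_rot: [-0.0, 0.743, 0.669, -0.0]
contact_force: [-0.7, -1.6, -0.9]
width: -0.0001
gripper_force: 0.8
clock: 26.7
position: [0.5207, -0.2471, 0.1013]
ee_rot: [0.004, 0.742, 0.67, -0.003]
contact_force: [-3.0, -12.1, 1.2]
width: 0.0004
gripper_force: 5.3
now [ 0.5207 -0.2471  0.1013] yaw 84.2 w 0.0004 t 26.7 -> d [-0.0058 -0.0009  0.0026] spin 0.0005
```

```bash
python3 -m creep '[[0,-0.02,0,0,0],[0,-0.06,0,0,0],[0,-0.10,0,-0.05,0],[0,-0.10,0,-0.15,0],[0,-0.10,0,-0.25,0],[0,-0.06,0,-0.3,0],[0,0.0,0,-0.3,0],[0,0.0,0,-0.3,0]]'
python3 - <<'E'
from fit import *
im=eyes.get_image("wrist");cv2.imwrite("pics/w6.png",im["frame"][:,:,::-1])
rect("wrist","notebook_red",.036);p,R,s=pose();go(p,84)
E
```

```text
clock: 27.5
position: [0.521, -0.239, 0.2517]
ee_rot: [-0.0, 0.742, 0.67, 0.002]
contact_force: [-0.1, -0.4, -0.8]
width: 0.0
gripper_force: 0.0
wrist notebook_red 0.6 mid 0.5293 -0.1108 size 68 80 yaw deg -5.8
now [ 0.5205 -0.2422  0.2499] yaw 84.0 w 0.0001 t 27.6 -> d [0. 0. 0.] spin 0.0001
```

View pics/w6.png

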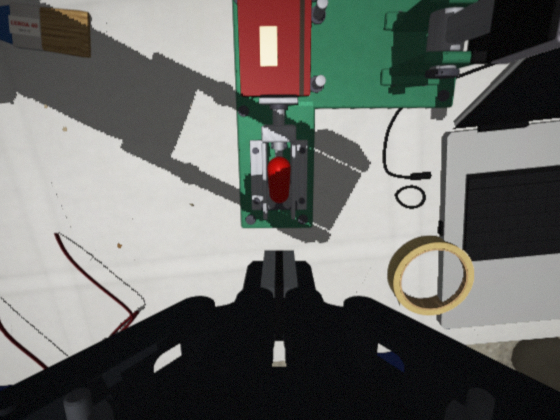

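The clamp is over: the red ball at (278,165) leans toward the nest and the pad touches the stack. I check the lever surroundings before gripping the bar.

Run:
```python
from fit import *
im=eyes.get_image("scene");im2=eyes.get_image("top")
a=cv2.resize(im["frame"][70:230,180:380],(400,320));b=cv2.resize(im2["frame"][80:240,260:460],(400,320))
cv2.imwrite("pics/sc.png",np.hstack([a,b])[:,:,::-1])
for c in ("scene","top"):
  i=im if c=="scene" else im2
  print(c,[(n,np.round(proj(i,w((.535,-.107,-.105),P[n]))-np.array(d["centre"]),1)) for n in ("tbar_left","tbar_right","lever_hinge") for d in eyes.place_of(c,n)[:1]])
go([.6896,-.0851,.40],84)
```

```text
scene [('tbar_left', array([-1. , -1.7])), ('tbar_right', array([-3.1, -2.7])), ('lever_hinge', array([-22.7, -40.5]))]
top [('tbar_left', array([-0. ,  2.6])), ('tbar_right', array([ 2. , -2.4]))]
now [ 0.5206 -0.2428  0.25  ] yaw 84.0 w 0.0004 t 28.1 -> d [ 0.3491  0.3029 -0.3   ] spin -0.0001
```

View pics/sc.png

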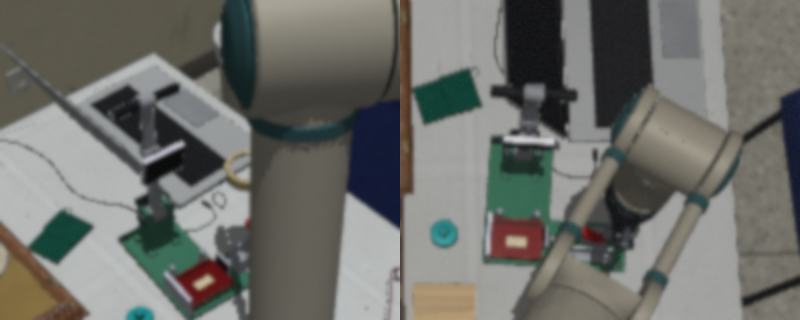

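T-bar positions agree to about 2 px. The laptop lid (about 0.2 m high) starts behind and below the bar, so an approach from above is clear.

```bash
python3 -m creep '[[0.5,0,0,-0.09,0],[0.5,0,0,-0.18,0],[0.5,0,0,-0.27,0],[0.5,0.06,0.05,-0.3,0],[0.5,0.12,0.1,-0.3,0],[0.5,0.18,0.15,-0.3,0],[0.5,0.24,0.2,-0.3,0],[0.5,0.3,0.26,-0.3,0],[0.5,0.349,0.303,-0.3,0],[0.5,0.349,0.303,-0.3,0]]' 60
python3 - <<'E'
from fit import *
im=eyes.get_image("wrist");cv2.imwrite("pics/w7.png",im["frame"][:,:,::-1])
for n in ("tbar_left","tbar_right"):
  for d in eyes.place_of("wrist",n)[:2]: print(n,d["confidence"],np.round(d["centre"]),ray(im,d["centre"],.319))
print(proj(im,[.6896,-.0851,.319]))
go([.6896,-.0851,.314],84)
E
```

```text
clock: 29.05
position: [0.6924, -0.0814, 0.3981]
ee_rot: [-0.001, 0.742, 0.671, 0.0]
contact_force: [-0.7, -0.8, 0.1]
width: 0.0428
gripper_force: 0.0
tbar_left 0.71 [274. 231.] [ 0.68778004 -0.08409315  0.319     ]
tbar_right 0.71 [275. 330.] [ 0.68095143 -0.15915863  0.319     ]
[np.float64(276.7159708602738), np.float64(231.78151244440542)]
now [ 0.6893 -0.085   0.3999] yaw 84.0 w 0.0425 t 29.2 -> d [0.     0.0009 0.1719] spin 0.0
```

View pics/w7.png

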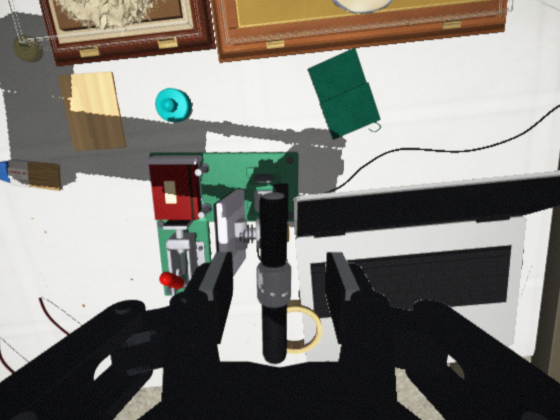

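Run:
```python
from fit import *
im=eyes.get_image("wrist")
for a in (0,1.187):
  t=a-.5934; print(a,np.round(proj(im,w((.535,-.107,-.105),(0,-.155+.095*np.sin(t),.036+.095*np.cos(t))))))
p,R,s=pose();go(p,84)
for d in eyes.place_of("wrist","clamp_grip")[:2]: print(d)
```

```text
0 [175. 341.]
1.187 [169. 274.]
now [ 0.6889 -0.0855  0.4004] yaw 84.0 w 0.0427 t 29.2 -> d [0. 0. 0.] spin -0.0001
{'centre': [171.5, 276.8], 'confidence': 0.61}
```

The clamp is confirmed closed: the ball at (172,280) matches the closed prediction (169,274). Now pinch the bar.

```bash
python3 -m creep '[[0.5,0,-0.002,0.06,0],[0.5,0,-0.002,0.11,0],[0.5,0,-0.002,0.14,0],[0.5,0,-0.002,0.16,0],[0.5,0,-0.002,0.17,0],[0.5,0,-0.002,0.17,0],[0,0,-0.002,0.17,0],[0,0,-0.002,0.17,0],[0,0,-0.002,0.17,0],[0,0,-0.002,0.17,0]]' 60; python3 -c "
from h import *
p,R,s=pose();go(p,84);print(R.round(3),s['gripper_force'])
o=np.array([.535,-.107,.085]);ex=np.array([.9945,-.1048,0]);d=p-o; print('press x,z rel hinge',d@ex-.135,d[2])"
```

```text
clock: 30.3
position: [0.6887, -0.0847, 0.3167]
ee_rot: [0.001, 0.743, 0.669, 0.0]
contact_force: [-0.3, -1.5, 6.0]
width: 0.0162
gripper_force: 58.6
now [ 0.6887 -0.0847  0.3167] yaw 84.0 w 0.0162 t 30.3 -> d [0. 0. 0.] spin 0.0001
[[ 0.104  0.995  0.002]
 [ 0.995 -0.104 -0.001]
 [-0.001  0.002 -1.   ]] 58.59100878238678
press x,z rel hinge 0.01554194593350619 0.2317323223738365
```

```bash
python3 -c "
import numpy as np
f=lambda a:np.array([.235*np.sin(.07-a),.235*np.cos(.07-a)])
def seg(a0,A):
  print(a0,[[0,0,round(v[0],3),round(-v[1],3),0] for v in [(f(a)-f(a0))/.5 for a in A]])
seg(0,np.arange(.06,.61,.06));seg(.6,np.arange(.66,1.21,.06));seg(1.2,np.arange(1.26,1.61,.06));seg(1.56,[1.59,1.62,1.65,1.68,1.71,1.74,1.755])"
```

```text
0 [[0, 0, np.float64(-0.028), np.float64(-0.001), 0], [0, 0, np.float64(-0.056), np.float64(-0.001), 0], [0, 0, np.float64(-0.084), np.float64(0.002), 0], [0, 0, np.float64(-0.112), np.float64(0.006), 0], [0, 0, np.float64(-0.14), np.float64(0.011), 0], [0, 0, np.float64(-0.167), np.float64(0.018), 0], [0, 0, np.float64(-0.194), np.float64(0.027), 0], [0, 0, np.float64(-0.22), np.float64(0.038), 0], [0, 0, np.float64(-0.246), np.float64(0.05), 0], [0, 0, np.float64(-0.27), np.float64(0.063), 0]]
0.6 [[0, 0, np.float64(-0.024), np.float64(0.015), 0], [0, 0, np.float64(-0.047), np.float64(0.031), 0], [0, 0, np.float64(-0.069), np.float64(0.049), 0], [0, 0, np.float64(-0.09), np.float64(0.068), 0], [0, 0, np.float64(-0.109), np.float64(0.088), 0], [0, 0, np.float64(-0.128), np.float64(0.11), 0], [0, 0, np.float64(-0.145), np.float64(0.132), 0], [0, 0, np.float64(-0.16), np.float64(0.156), 0], [0, 0, np.float64(-0.175), np.float64(0.18), 0], [0, 0, np.float64(-0.187), np.float64(0.205), 0]]
1.2 [[0, 0, np.float64(-0.011), np.float64(0.026), 0], [0, 0, np.float64(-0.021), np.float64(0.052), 0], [0, 0, np.float64(-0.029), np.float64(0.079), 0], [0, 0, np.float64(-0.035), np.float64(0.107), 0], [0, 0, np.float64(-0.04), np.float64(0.135), 0], [0, 0, np.float64(-0.043), np.float64(0.163), 0]]
1.56 [[0, 0, np.float64(-0.001), np.float64(0.014), 0], [0, 0, np.float64(-0.001), np.float64(0.028), 0], [0, 0, np.float64(-0.002), np.float64(0.042), 0], [0, 0, np.float64(-0.001), np.float64(0.056), 0], [0, 0, np.float64(-0.0), np.float64(0.07), 0], [0, 0, np.float64(0.001), np.float64(0.084), 0], [0, 0, np.float64(0.002), np.float64(0.091), 0]]
```

```bash
python3 -m creep '[[0,0,-0.028,-0.001,0],[0,0,-0.056,-0.001,0],[0,0,-0.084,0.002,0],[0,0,-0.112,0.006,0],[0,0,-0.14,0.011,0],[0,0,-0.167,0.018,0],[0,0,-0.194,0.027,0],[0,0,-0.22,0.038,0],[0,0,-0.246,0.05,0],[0,0,-0.27,0.063,0]]' 70
python3 -c "
from h import *
p,R,s=pose();
o=np.array([.535,-.107,.085]);ex=np.array([.9945,-.1048,0]);d=p-o; x,z=d@ex-.135,d[2]+.005; print('rel hinge',x,z,'r',np.hypot(x,z),'ang',.07-np.arctan2(x,z))"
```

```text
clock: 31.3
position: [0.5567, -0.072, 0.2858]
ee_rot: [0.005, 0.743, 0.669, 0.002]
contact_force: [3.1, -3.7, -6.5]
width: 0.0158
gripper_force: 74.7
rel hinge -0.11710283107367704 0.20579636894974906 r 0.23678095049722936 ang 0.5873306715744517
```

Tracking well (r = 0.237). Continue down.

```bash
cat > lv.py <<'E'
from h import *
p,R,s=pose();o=np.array([.535,-.107,.085]);ex=np.array([.9945,-.1048,0]);d=p-o; x,z=d@ex-.135,d[2]+.005; print('t',s['clock'],'rel hinge',x.round(4),z.round(4),'r',np.hypot(x,z).round(4),'ang',(.07-np.arctan2(x,z)).round(3),'F',np.round(s['contact_force'],1))
E
python3 -m creep '[[0,0,-0.024,0.015,0],[0,0,-0.047,0.031,0],[0,0,-0.069,0.049,0],[0,0,-0.09,0.068,0],[0,0,-0.109,0.088,0],[0,0,-0.128,0.11,0],[0,0,-0.145,0.132,0],[0,0,-0.16,0.156,0],[0,0,-0.175,0.18,0],[0,0,-0.187,0.205,0]]'; python3 lv.py
python3 -m creep '[[0,0,-0.011,0.026,0],[0,0,-0.021,0.052,0],[0,0,-0.029,0.079,0],[0,0,-0.035,0.107,0],[0,0,-0.04,0.135,0],[0,0,-0.043,0.163,0],[0,0,-0.043,0.163,0]]';python3 lv.py
```

```text
clock: 32.3
position: [0.463, -0.0629, 0.1824]
ee_rot: [0.004, 0.743, 0.67, 0.0]
contact_force: [-1.8, -5.6, 7.4]
width: 0.0157
gripper_force: 84.8
t 32.3 rel hinge -0.2113 0.1024 r 0.2348 ang 1.189 F [-1.8 -5.6  7.4]
clock: 33.0
position: [0.4394, -0.0606, 0.0989]
ee_rot: [0.001, 0.742, 0.67, -0.002]
contact_force: [-2.4, -7.8, 1.9]
width: 0.0157
gripper_force: 92.2
t 33.0 rel hinge -0.2349 0.0189 r 0.2357 ang 1.561 F [-2.4 -7.8  1.9]
```

```bash
python3 -m creep '[[0,0,-0.001,0.014,0],[0,0,-0.001,0.028,0],[0,0,-0.002,0.042,0],[0,0,-0.001,0.056,0],[0,0,0,0.07,0],[0,0,0.001,0.084,0],[0,0,0.001,0.09,0],[0,0,0.001,0.092,0],[0,0,0.001,0.092,0]]'; python3 lv.py
```

```text
clock: 33.9
position: [0.4389, -0.0606, 0.0546]
ee_rot: [0.001, 0.742, 0.67, -0.002]
contact_force: [-10.0, -8.4, 12.8]
width: 0.0158
gripper_force: 95.7
t 33.9 rel hinge -0.2355 -0.0254 r 0.2368 ang 1.748 F [-10.   -8.4  12.8]
```

```bash
python3 -m creep '[[0,0,0,0.005,0],[0,0,0,0.005,0],[0,0,0,0.005,0],[0,0,0,0.005,0],[0,0,0,0.005,0],[0,0,0,0.005,0],[0,0,0,0.005,0],[0,0,0,0.005,0],[0,0,0,0.005,0],[0,0,0,0.005,0]]'; python3 lv.py; python3 -m creep '[[0,0,0,0.005,0],[0,0,0,0.005,0],[0,0,0,0.005,0]]'; python3 lv.py
python3 -c "
import numpy as np
f=lambda a:np.array([.235*np.sin(.07-a),.235*np.cos(.07-a)])
def seg(a0,A):
  print(a0,[[0,0]+[float(x) for x in (round(v[0],3),round(-v[1],3))]+[0] for v in [(f(a)-f(a0))/.5 for a in A]])
D=lambda a,n:[a-.06*k for k in range(1,n+1)]
seg(1.76,D(1.76,10));seg(1.16,D(1.16,10));seg(.56,D(.56,9)+[0])"
```

```text
clock: 34.9
position: [0.439, -0.0606, 0.0525]
ee_rot: [0.001, 0.742, 0.67, -0.002]
contact_force: [-11.1, -7.8, 13.9]
width: 0.0156
gripper_force: 95.9
t 34.9 rel hinge -0.2353 -0.0275 r 0.2369 ang 1.757 F [-11.1  -7.8  13.9]
clock: 35.2
position: [0.439, -0.0605, 0.0495]
ee_rot: [0.001, 0.742, 0.671, -0.002]
contact_force: [-6.9, -9.9, 10.1]
width: 0.0156
gripper_force: 97.7
t 35.2 rel hinge -0.2353 -0.0305 r 0.2373 ang 1.77 F [-6.9 -9.9 10.1]
1.76 [[0, 0, -0.003, -0.028, 0], [0, 0, -0.003, -0.056, 0], [0, 0, -0.002, -0.084, 0], [0, 0, 0.0, -0.113, 0], [0, 0, 0.004, -0.14, 0], [0, 0, 0.01, -0.168, 0], [0, 0, 0.018, -0.195, 0], [0, 0, 0.027, -0.222, 0], [0, 0, 0.038, -0.248, 0], [0, 0, 0.05, -0.273, 0]]
1.16 [[0, 0, 0.014, -0.025, 0], [0, 0, 0.029, -0.048, 0], [0, 0, 0.046, -0.071, 0], [0, 0, 0.064, -0.093, 0], [0, 0, 0.083, -0.113, 0], [0, 0, 0.103, -0.133, 0], [0, 0, 0.125, -0.151, 0], [0, 0, 0.147, -0.168, 0], [0, 0, 0.171, -0.183, 0], [0, 0, 0.196, -0.197, 0]]
0.56 [[0, 0, 0.025, -0.013, 0], [0, 0, 0.051, -0.023, 0], [0, 0, 0.078, -0.033, 0], [0, 0, 0.105, -0.041, 0], [0, 0, 0.132, -0.047, 0], [0, 0, 0.16, -0.051, 0], [0, 0, 0.188, -0.054, 0], [0, 0, 0.216, -0.055, 0], [0, 0, 0.245, -0.055, 0], [0, 0, 0.254, -0.054, 0]]
```

```bash
for i in 1 2; do python3 -m creep '[[0,0,0,0,0],[0,0,0,0,0],[0,0,0,0,0]]' >/dev/null; python3 lv.py; done
python3 - <<'E'
from fit import *
im=eyes.get_image("top")
for n in ("tbar_right","tbar_left"):
  for d in eyes.place_of("top",n)[:1]: 
    print(n,d["confidence"],np.round(d["centre"],1),[(a,np.round(proj(im,w((.535,-.107,-.105),(.135+.235*np.sin(.07-a),.038 if 'left' in n else -.038,.085+.235*np.cos(.07-a)))),1)) for a in (1.6,1.75)])
E
```

```text
t 35.5 rel hinge -0.2353 -0.0305 r 0.2373 ang 1.77 F [-5.4 -7.9  9.1]
t 35.8 rel hinge -0.2353 -0.0305 r 0.2373 ang 1.77 F [-6.4 -8.3  9.3]
tbar_right 0.59 [328.  226.6] [(1.6, array([328.3, 225.6])), (1.75, array([327.5, 226.6]))]
tbar_left 0.75 [317.9 155.9] [(1.6, array([304.9, 223.8])), (1.75, array([304.7, 224.7]))]
```

Run:
```python
from fit import *
im=eyes.get_image("wrist")["frame"];b=eyes.get_image("scene")["frame"][170:290,200:360]
cv2.imwrite("pics/p1.png",np.hstack([cv2.resize(im,(400,300)),cv2.resize(b,(400,300))])[:,:,::-1])
```

```text
(no output)
```

View pics/p1.png

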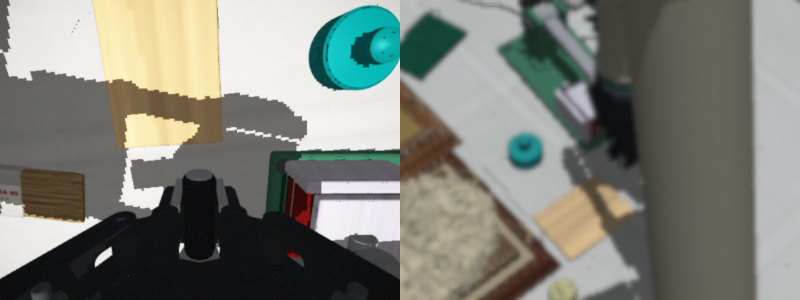

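The bar is between the fingers at (200,215) in the left panel. I compute its depth from the size and position of the visible end.

Run:
```python
from fit import *
im=eyes.get_image("wrist"); p,R,s=pose(); ex=R[:,1]; ey=R[:,0]; ey=ey*(1 if ey[1]>0 else -1)
print(s["qpos"],p)
# bar end (press y=+61) relative to TCP in y
o=np.array([.535,-.107,0]); Y=np.array([.1048,.9945,0]); yt=(p-o)@Y; print("TCP press y",yt)
for k in (0,.005,.01,.015,.02,.03):
    c=p+Y*(.061-yt)+np.array([0,0,k]); a=proj(im,c+ex*.009);b=proj(im,c-ex*.009); t=proj(im,c+np.array([0,0,.009]))
    print(k,"bar z",round(c[2],4),"width px",round(abs(a[0]-b[0]),1),"row",round(proj(im,c)[1],1),"top row",round(t[1],1))
f=im["frame"].astype(int)[225:275,235:325].sum(2)//3
for r in (0,5,10,15,20,25,30,40): print(225+r,f[r,::3].tolist())
```

```text
[-0.29032587  0.29374234  2.0588721  -0.00679151  0.79081026 -0.18465816] [ 0.43900784 -0.06049637  0.04947612]
TCP press y 0.03618788391101395
0 bar z 0.0495 width px 44.5 row 230.7 top row 238.8
0.005 bar z 0.0545 width px 46.1 row 235.1 top row 243.8
0.01 bar z 0.0595 width px 47.9 row 239.8 top row 249.2
0.015 bar z 0.0645 width px 49.8 row 244.8 top row 255.0
0.02 bar z 0.0695 width px 51.8 row 250.3 top row 261.4
0.03 bar z 0.0795 width px 56.5 row 262.8 top row 276.1
225 [106, 105, 106, 103, 103, 106, 105, 105, 103, 102, 105, 106, 104, 103, 104, 106, 103, 103, 107, 103, 104, 104, 106, 103, 107, 106, 102, 103, 103, 107]
230 [104, 104, 108, 105, 105, 107, 106, 107, 105, 102, 105, 108, 102, 105, 105, 105, 106, 104, 104, 107, 105, 104, 105, 102, 106, 105, 101, 104, 102, 103]
235 [104, 107, 109, 106, 105, 104, 105, 104, 100, 104, 105, 102, 99, 102, 104, 106, 102, 103, 102, 102, 106, 105, 105, 103, 105, 106, 104, 103, 105, 104]
240 [108, 105, 104, 102, 106, 103, 104, 106, 103, 97, 77, 76, 75, 76, 78, 76, 77, 74, 77, 74, 92, 106, 104, 104, 106, 102, 104, 101, 102, 107]
245 [108, 106, 107, 105, 108, 107, 105, 102, 34, 77, 76, 77, 75, 80, 76, 78, 79, 80, 80, 78, 80, 34, 103, 106, 107, 105, 105, 105, 106, 104]
250 [107, 105, 105, 104, 86, 82, 83, 24, 7, 21, 69, 85, 85, 86, 88, 86, 83, 87, 83, 68, 23, 10, 26, 84, 86, 85, 102, 103, 107, 102]
255 [107, 106, 104, 107, 77, 78, 77, 16, 13, 10, 12, 10, 15, 17, 14, 13, 14, 12, 14, 15, 12, 12, 11, 77, 76, 77, 97, 104, 106, 103]
265 [19, 11, 18, 76, 78, 78, 78, 22, 14, 15, 12, 15, 8, 8, 8, 14, 16, 12, 14, 10, 18, 10, 11, 74, 77, 77, 81, 21, 20, 16]
```

The bar slid about 10 mm up the pads: its end centre is near row 245, which puts it at z≈0.0645 and a lever angle of about 1.73. Regrip harder and press a bit further to be safe.

```bash
python3 -m creep '[[0,0,0,0,0],[0,0,0,0,0],[0,0,0,0.004,0],[0,0,0,0.008,0],[0,0,0,0.012,0],[0,0,0,0.012,0]]' 120; python3 lv.py; for i in 1 2 3; do python3 -m creep '[[0,0,0,0,0],[0,0,0,0,0],[0,0,0,0,0],[0,0,0,0,0]]' >/dev/null; python3 lv.py; done
```

```text
clock: 36.7
position: [0.4397, -0.0606, 0.0438]
ee_rot: [0.001, 0.742, 0.671, -0.002]
contact_force: [-5.7, -8.5, 13.4]
width: 0.0155
gripper_force: 117.5
t 36.7 rel hinge -0.2347 -0.0362 r 0.2375 ang 1.794 F [-5.7 -8.5 13.4]
t 37.1 rel hinge -0.2347 -0.0361 r 0.2374 ang 1.793 F [-6.7 -8.2 12.8]
t 37.5 rel hinge -0.2347 -0.0361 r 0.2374 ang 1.793 F [-6.2 -9.5 12.5]
t 37.9 rel hinge -0.2347 -0.036 r 0.2374 ang 1.793 F [-6.2 -7.8 13.2]
```

A steady 13 N at the bar for over 1.2 s means about 15 N at the platen. Ease back up.

```bash
python3 -m creep '[[0,0,-0.003,-0.028,0],[0,0,-0.003,-0.056,0],[0,0,-0.002,-0.084,0],[0,0,0,-0.113,0],[0,0,0.004,-0.14,0],[0,0,0.01,-0.168,0],[0,0,0.018,-0.195,0],[0,0,0.027,-0.222,0],[0,0,0.038,-0.248,0],[0,0,0.05,-0.273,0]]'; python3 lv.py
python3 -m creep '[[0,0,0.014,-0.025,0],[0,0,0.029,-0.048,0],[0,0,0.046,-0.071,0],[0,0,0.064,-0.093,0],[0,0,0.083,-0.113,0],[0,0,0.103,-0.133,0],[0,0,0.125,-0.151,0],[0,0,0.147,-0.168,0],[0,0,0.171,-0.183,0],[0,0,0.196,-0.197,0]]';python3 lv.py
```

```text
clock: 38.9
position: [0.4615, -0.0629, 0.1791]
ee_rot: [-0.002, 0.743, 0.67, -0.005]
contact_force: [-5.2, -6.0, -2.5]
width: 0.015
gripper_force: 116.6
t 38.9 rel hinge -0.2127 0.0991 r 0.2347 ang 1.205 F [-5.2 -6.  -2.5]
clock: 39.9
position: [0.5534, -0.0716, 0.2835]
ee_rot: [-0.005, 0.743, 0.669, -0.007]
contact_force: [-25.2, 11.4, 40.0]
width: 0.0147
gripper_force: 117.1
t 39.9 rel hinge -0.1205 0.2035 r 0.2365 ang 0.604 F [-25.2  11.4  40. ]
```

```bash
python3 -m creep '[[0,0,0,0,0],[0,0,-0.002,-0.004,0],[0,0,-0.004,-0.007,0],[0,0,-0.004,-0.007,0]]' 50;python3 lv.py
```

```text
clock: 40.3
position: [0.5575, -0.0719, 0.2864]
ee_rot: [0.001, 0.743, 0.669, -0.002]
contact_force: [-12.6, 12.2, 24.1]
width: 0.0148
gripper_force: 113.9
t 40.3 rel hinge -0.1163 0.2064 r 0.2369 ang 0.583 F [-12.6  12.2  24.1]
```

```bash
python3 -m creep '[[0,0,0,-0.004,0],[0,0,-0.002,-0.008,0],[0,0,-0.002,-0.012,0],[0,0,-0.002,-0.012,0]]' 40;python3 lv.py
```

```text
clock: 40.7
position: [0.56, -0.072, 0.2882]
ee_rot: [0.001, 0.743, 0.669, -0.0]
contact_force: [-1.6, 6.9, 7.0]
width: 0.0148
gripper_force: 111.4
t 40.7 rel hinge -0.1138 0.2082 r 0.2373 ang 0.57 F [-1.6  6.9  7. ]
```

```bash
python3 -m creep '[[0,0,0.025,-0.013,0],[0,0,0.051,-0.024,0],[0,0,0.078,-0.034,0],[0,0,0.105,-0.043,0],[0,0,0.132,-0.050,0],[0,0,0.132,-0.05,0]]';python3 lv.py
```

```text
clock: 41.3
position: [0.628, -0.0786, 0.3154]
ee_rot: [0.003, 0.743, 0.669, 0.002]
contact_force: [-0.1, 13.1, 12.7]
width: 0.0147
gripper_force: 104.4
t 41.3 rel hinge -0.0454 0.2354 r 0.2397 ang 0.261 F [-0.1 13.1 12.7]
```

```bash
python3 -m creep '[[0,0,0.024,-0.006,0],[0,0,0.048,-0.01,0],[0,0,0.072,-0.013,0],[0,0,0.096,-0.014,0],[0,0,0.112,-0.014,0],[0,0,0.124,-0.014,0],[0,0,0.126,-0.014,0],[0,0,0.126,-0.014,0]]';python3 lv.py
```

```text
clock: 42.1
position: [0.6888, -0.0848, 0.3211]
ee_rot: [0.001, 0.743, 0.669, 0.001]
contact_force: [-2.6, -17.1, 8.9]
width: 0.0149
gripper_force: 97.3
t 42.1 rel hinge 0.0156 0.2411 r 0.2416 ang 0.005 F [ -2.6 -17.1   8.9]
```

```bash
python3 -m creep '[[0.1,0,0.002,0,0],[0.3,0,0.002,0,0],[0.5,0,0.002,0,0],[0.5,0,0.002,0,0],[0.5,0,0,-0.05,0],[0.5,0,0,-0.12,0],[0.5,0,0,-0.17,0],[0.5,0,0,-0.17,0]]' 40;python3 - <<'E'
from fit import *
im=eyes.get_image("wrist")
for n in ("tbar_left","tbar_right"):
  for d in eyes.place_of("wrist",n)[:1]: print(n,d["confidence"],np.round(d["centre"]),ray(im,d["centre"],.319))
print("clamp",eyes.place_of("wrist","clamp_grip")[:1])
go([.535,-.107,.4],84)
E
```

```text
clock: 42.9
position: [0.6893, -0.0844, 0.4083]
ee_rot: [0.003, 0.743, 0.669, 0.002]
contact_force: [-0.3, -0.1, 1.3]
width: 0.0424
gripper_force: 0.0
tbar_left 0.76 [277. 221.] [ 0.68755612 -0.08420412  0.319     ]
tbar_right 0.85 [276. 318.] [ 0.6792608  -0.16005281  0.319     ]
clamp [{'centre': [171.0, 274.8], 'confidence': 0.84}]
now [ 0.6877 -0.0843  0.4022] yaw 84.0 w 0.0428 t 43.1 -> d [-0.0771 -0.2991  0.0053] spin 0.0
```

The lever is back at rest: the bar was detected where it started. The clamp is still closed. Now open it from the +y side.

```bash
python3 -m creep '[[0,-0.05,-0.08,0,0],[0,-0.11,-0.16,0,0],[0,-0.16,-0.24,0,0],[0,-0.217,-0.299,0,0],[0,-0.217,-0.299,0.1,0],[0,-0.217,-0.299,0.2,0],[0,-0.217,-0.299,0.3,0],[0,-0.217,-0.299,0.36,0],[0,-0.217,-0.299,0.36,0]]'; python3 -c "
from h import *
go([.5277,-.1766,.1],84)"
```

```text
clock: 44.0
position: [0.5239, -0.1749, 0.2181]
ee_rot: [-0.006, 0.743, 0.669, -0.003]
contact_force: [-1.7, -0.6, 0.5]
width: -0.0001
gripper_force: 0.0
now [ 0.5239 -0.1749  0.2181] yaw 84.0 w -0.0001 t 44.0 -> d [-0.0036  0.0109  0.2361] spin -0.0
```

```bash
python3 -m creep '[[0,-0.002,0.008,0.08,0],[0,-0.002,0.008,0.15,0],[0,-0.002,0.008,0.21,0],[0,-0.002,0.008,0.234,0],[0,-0.002,0.008,0.234,0]]'; python3 -m creep '[[0,-0.016,0,0,0],[0,-0.032,0,0,0],[0,-0.048,0,0,0],[0,-0.064,0,0,0],[0,-0.08,0,0,0],[0,-0.096,0,0,0],[0,-0.112,0,0,0],[0,-0.128,0,0,0],[0,-0.144,0,0,0],[0,-0.160,0,0,0]]'; python3 -m creep '[[0,-0.012,0,0,0],[0,-0.024,0,0,0],[0,-0.036,0,0,0],[0,-0.036,0,0,0]]'; python3 -c "
from h import *
p,R,s=pose();print((p-[.535,-.107,0])@[.1048,.9945,0])
go([.5277,-.1766,.25],84)"
```

```text
clock: 44.5
position: [0.5316, -0.178, 0.1067]
ee_rot: [-0.001, 0.743, 0.669, -0.0]
contact_force: [-0.1, -0.6, 0.8]
width: -0.0001
gripper_force: 0.0
clock: 45.5
position: [0.5235, -0.2585, 0.1072]
ee_rot: [-0.0, 0.743, 0.669, -0.0]
contact_force: [0.0, -0.9, 0.7]
width: -0.0002
gripper_force: 0.0
clock: 45.9
position: [0.5218, -0.2765, 0.1073]
ee_rot: [0.0, 0.743, 0.669, -0.0]
contact_force: [-0.1, -0.2, 0.1]
width: -0.0001
gripper_force: 0.0
-0.16998652987298152
now [ 0.5218 -0.2765  0.1073] yaw 84.0 w -0.0001 t 45.9 -> d [ 0.1999 -0.0091 -0.2855] spin -0.0001
```

```bash
python3 -m creep '[[0,0.02,0,0,0],[0,0.06,0,-0.05,0],[0,0.1,0,-0.14,0],[0.5,0.15,0,-0.22,0],[1,0.2,0,-0.285,0],[1,0.2,0,-0.285,0],[1,0.2,0,-0.285,0]]'
python3 - <<'E'
from fit import *
im=eyes.get_image("wrist")
for a in (0,1.187):
  t=a-.5934; print(a,np.round(proj(im,w((.535,-.107,-.105),(0,-.155+.075*np.sin(t),.036+.075*np.cos(t))))))
print(eyes.place_of("wrist","clamp_grip")[:2])
for d in eyes.regions_of("wrist","clamp_grip")[:1]: print(d["bbox"])
rect("wrist","notebook_red",.036)
rect("top","board",.006)
cv2.imwrite("pics/w8.png",im["frame"][:,:,::-1])
go([.53,-.11,.25],84)
E
```

```text
clock: 46.6
position: [0.5322, -0.175, 0.2505]
ee_rot: [0.001, 0.742, 0.67, 0.0]
contact_force: [-0.2, -0.7, -0.7]
width: 0.0578
gripper_force: 0.0
0 [275. 328.]
1.187 [275. 247.]
[{'centre': [272.0, 329.8], 'confidence': 0.72}]
[261.9, 256.0, 289.5, 355.4]
wrist notebook_red 0.72 mid 0.5302 -0.1061 size 68 89 yaw deg -5.4
top board 0.95 mid 0.4227 0.0207 size 80 107 yaw deg -1.5
now [ 0.5317 -0.1766  0.2486] yaw 84.0 w 0.0856 t 47.0 -> d [ 0.1321 -0.0173 -0.0027] spin -0.0001
```

View pics/w8.png

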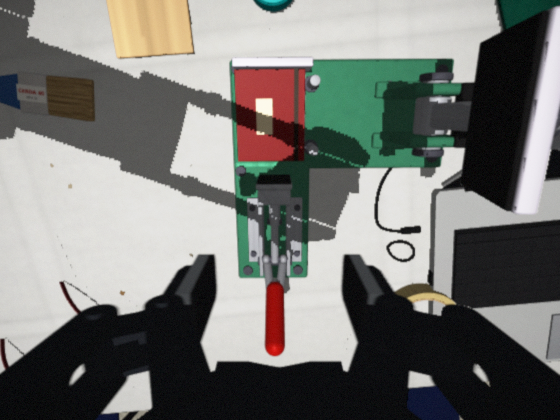

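The clamp is open, with the ball at (275,345). The red book rests against the fence at (269,115). I pick red.

```bash
python3 -m creep '[[1,0.07,-0.008,0,-0.001],[1,0.141,-0.017,0,-0.001],[1,0.141,-0.017,0.08,-0.001],[1,0.141,-0.017,0.16,-0.001],[1,0.141,-0.017,0.24,-0.001],[1,0.141,-0.017,0.31,-0.001],[1,0.141,-0.017,0.36,-0.001],[1,0.141,-0.017,0.39,-0.001],[1,0.141,-0.017,0.4,-0.001],[1,0.141,-0.017,0.4,-0.001]]' 40; python3 -c "
from h import *
go([.5302,-.1061,.039],84.4)"
```

```text
clock: 47.95
position: [0.5306, -0.1054, 0.049]
ee_rot: [-0.001, 0.741, 0.671, -0.0]
contact_force: [0.3, 0.1, 0.4]
width: 0.0853
gripper_force: 0.0
now [ 0.5306 -0.1054  0.049 ] yaw 84.3 w 0.0853 t 48.0 -> d [-0.0015 -0.0007  0.02  ] spin -0.0002
```

```bash
python3 -m creep '[[1,-0.001,0,0.01,0],[1,-0.001,0,0.02,0],[1,-0.001,0,0.02,0],[0.6,-0.001,0,0.02,0],[0.6,-0.001,0,0.02,0],[0.6,-0.001,0,0.02,0],[0.6,-0.001,0,0.02,0],[0.6,-0.001,0,0.02,0],[0.6,-0.001,0,0.02,0]]' 40; python3 -m creep '[[0.6,0,0,-0.01,0],[0.6,0,0,-0.03,0],[0.6,0,0,-0.08,0],[0.6,0,0,-0.16,0],[0.6,0,0,-0.24,0],[0.6,0,0,-0.24,0],[0.6,0,0,-0.24,0]]'
python3 - <<'E'
from fit import *
p,R,s=pose()
rect("wrist","notebook_red",p[2]-.003)
rect("wrist","notebook_green",.024)
rect("wrist","board",.006)
go([.4206,.021,.16],88)
E
```

```text
clock: 48.85
position: [0.5312, -0.1058, 0.0408]
ee_rot: [0.0, 0.741, 0.672, 0.0]
contact_force: [-1.9, 0.6, 5.6]
width: 0.066
gripper_force: 43.1
clock: 49.55
position: [0.5315, -0.1058, 0.1613]
ee_rot: [0.001, 0.741, 0.672, 0.001]
contact_force: [-0.6, 0.7, -1.2]
width: 0.0658
gripper_force: 45.3
wrist notebook_red 0.83 mid 0.5307 -0.1034 size 67 88 yaw deg -5.4
wrist notebook_green 0.82 mid 0.5324 -0.0743 size 18 68 yaw deg 84.4
wrist board 0.84 mid 0.4206 0.0128 size 81 95 yaw deg -2.4
now [ 0.5303 -0.1055  0.1585] yaw 84.4 w 0.0658 t 49.9 -> d [ 0.2303 -0.2431 -0.0023] spin -0.0101
```

```bash
python3 -m creep '[[0.6,0.05,-0.06,0,0],[0.6,0.11,-0.12,0,-0.005],[0.6,0.17,-0.18,0,-0.01],[0.6,0.229,-0.243,0,-0.01],[0.6,0.229,-0.243,0.08,-0.01],[0.6,0.229,-0.243,0.16,-0.01],[0.6,0.229,-0.243,0.22,-0.01],[0.6,0.229,-0.243,0.24,-0.01],[0.6,0.229,-0.243,0.25,-0.01],[0.6,0.229,-0.243,0.25,-0.01]]'; python3 -c "
from h import *
go([.4206,.0205,.0235],88)"
```

```text
clock: 50.85
position: [0.4218, 0.02, 0.0348]
ee_rot: [0.0, 0.72, 0.694, -0.0]
contact_force: [0.0, 0.6, 0.1]
width: 0.0656
gripper_force: 45.3
now [0.4218 0.02   0.0348] yaw 88.0 w 0.0656 t 50.9 -> d [ 0.001  -0.0025  0.0227] spin -0.0001
```

```bash
python3 -m creep '[[0.6,0.001,-0.002,0.01,0],[0.6,0.001,-0.002,0.02,0],[0.6,0.001,-0.002,0.024,0],[0.6,0.001,-0.002,0.024,0]]'; python3 -m creep '[[1,0,0,0,0],[1,0,0,0,0],[1,0,0,0,0],[1,0,0,0,0],[1,0,0,0,0]]';  python3 -m creep '[[1,0,0,-0.02,0],[1,0,0,-0.06,0],[1,0,0,-0.14,0],[1,0,0,-0.22,0],[1,0,0,-0.3,0],[1,0,0,-0.38,0],[1,0,0,-0.45,0],[1,0,0,-0.45,0]]'
python3 - <<'E'
from fit import *
rect("wrist","notebook_red",.018)
rect("wrist","notebook_green",.024)
rect("wrist","board",.006)
rect("top","notebook_green",.024)
go([.5302,-.1061,.25],84)
E
```

```text
clock: 51.25
position: [0.4205, 0.0206, 0.0229]
ee_rot: [0.0, 0.72, 0.694, 0.0]
contact_force: [-0.1, 0.1, -1.2]
width: 0.0661
gripper_force: 45.3
clock: 51.75
position: [0.4204, 0.0207, 0.0228]
ee_rot: [0.0, 0.72, 0.694, 0.0]
contact_force: [0.1, 0.2, 0.4]
width: 0.0854
gripper_force: 0.0
clock: 52.55
position: [0.4232, 0.0204, 0.2534]
ee_rot: [0.005, 0.719, 0.694, 0.004]
contact_force: [0.9, -0.6, -0.5]
width: 0.0856
gripper_force: 0.0
wrist notebook_red 0.65 mid 0.4194 0.0213 size 68 89 yaw deg -2.2
wrist notebook_green 0.66 mid 0.5175 -0.104 size 52 87 yaw deg -6.4
wrist board 0.97 mid 0.4197 0.0219 size 79 107 yaw deg -2.0
top notebook_green 0.64 mid 0.261 0.3925 size 60 72 yaw deg -1.1
top notebook_green 0.56 mid 0.5306 -0.1064 size 72 87 yaw deg -5.2
now [0.4196 0.0208 0.2466] yaw 88.0 w 0.0852 t 53.0 -> d [-0.2457  0.2299 -0.0074] spin 0.011
```

```bash
python3 -m creep '[[1,-0.06,0.06,-0.007,0.005],[1,-0.12,0.12,-0.007,0.01],[1,-0.18,0.18,-0.007,0.01],[1,-0.2457,0.23,-0.007,0.01],[1,-0.2457,0.23,-0.007,0.01],[1,-0.2457,0.23,-0.007,0.01]]'
python3 - <<'E'
from fit import *
rect("wrist","notebook_green",.024)
rect("wrist","notebook_green",.024)
go([.5302,-.1061,.026],84.4)
E
```

```text
clock: 53.55
position: [0.5307, -0.1066, 0.2498]
ee_rot: [-0.002, 0.742, 0.671, -0.001]
contact_force: [-0.2, 0.4, -0.3]
width: 0.0854
gripper_force: 0.0
wrist notebook_green 0.79 mid 0.5289 -0.1072 size 68 86 yaw deg -5.7
wrist notebook_green 0.78 mid 0.529 -0.1062 size 69 87 yaw deg -5.6
now [ 0.53   -0.1051  0.2512] yaw 84.4 w 0.0853 t 53.8 -> d [-0.0022  0.0009  0.4504] spin 0.0001
```

```bash
python3 -m creep '[[1,-0.003,-0.001,0.08,0],[1,-0.003,-0.001,0.16,0],[1,-0.003,-0.001,0.24,0],[1,-0.003,-0.001,0.31,0],[1,-0.003,-0.001,0.37,0],[1,-0.003,-0.001,0.41,0],[1,-0.003,-0.001,0.44,0],[1,-0.003,-0.001,0.45,0],[1,-0.003,-0.001,0.45,0],[1,-0.003,-0.001,0.45,0]]' 40; python3 -m creep '[[0.6,0,0,0,0],[0.6,0,0,0,0],[0.6,0,0,0,0],[0.6,0,0,0,0],[0.6,0,0,0,0],[0.6,0,0,0,0]]' 40; python3 -m creep '[[0.6,0,0,-0.01,0],[0.6,0,0,-0.03,0],[0.6,0,0,-0.08,0],[0.6,0,0,-0.16,0],[0.6,0,0,-0.24,0],[0.6,0,0,-0.27,0],[0.6,0,0,-0.27,0]]'
python3 - <<'E'
from fit import *
p,R,s=pose()
rect("wrist","notebook_green",p[2]-.003)
rect("wrist","notebook_red",.018)
go([.4196,.0213,.16],88)
E
```

```text
clock: 54.75
position: [0.5308, -0.1075, 0.0272]
ee_rot: [0.001, 0.741, 0.672, 0.0]
contact_force: [0.9, -0.2, 0.5]
width: 0.0856
gripper_force: 0.0
clock: 55.35
position: [0.531, -0.1078, 0.0279]
ee_rot: [0.001, 0.741, 0.672, 0.001]
contact_force: [-1.4, 1.6, 6.6]
width: 0.0664
gripper_force: 42.9
clock: 56.05
position: [0.5321, -0.1082, 0.165]
ee_rot: [0.003, 0.741, 0.672, 0.002]
contact_force: [0.5, -0.1, -0.8]
width: 0.0659
gripper_force: 45.5
wrist notebook_green 0.96 mid 0.5315 -0.1045 size 67 88 yaw deg -5.6
wrist notebook_red 0.63 mid 0.4216 0.0155 size 72 79 yaw deg -1.7
now [ 0.5291 -0.1072  0.1599] yaw 84.4 w 0.0662 t 56.2 -> d [ 0.2344 -0.2432  0.0007] spin -0.0101
```

```bash
python3 -m creep '[[0.6,0.05,-0.06,0,0],[0.6,0.11,-0.12,0,-0.005],[0.6,0.17,-0.18,0,-0.01],[0.6,0.231,-0.243,0,-0.01],[0.6,0.231,-0.243,0.08,-0.01],[0.6,0.231,-0.243,0.15,-0.01],[0.6,0.231,-0.243,0.2,-0.01],[0.6,0.231,-0.243,0.22,-0.01],[0.6,0.231,-0.243,0.23,-0.01],[0.6,0.231,-0.243,0.23,-0.01]]'; python3 -c "
from h import *
go([.4196,.0195,.0345],88)"
```

```text
clock: 57.25
position: [0.4207, 0.0191, 0.0459]
ee_rot: [-0.0, 0.72, 0.694, -0.0]
contact_force: [-0.8, 0.1, -0.4]
width: 0.0657
gripper_force: 45.5
now [0.4207 0.0191 0.0459] yaw 88.0 w 0.0657 t 57.2 -> d [ 0.0006 -0.0022  0.0228] spin -0.0001
```

```bash
python3 -m creep '[[0.6,0.001,-0.002,0.01,0],[0.6,0.001,-0.002,0.02,0],[0.6,0.001,-0.002,0.023,0],[0.6,0.001,-0.002,0.023,0]]'; python3 -m creep '[[1,0,0,0,0],[1,0,0,0,0],[1,0,0,0,0],[1,0,0,0,0],[1,0,0,0,0]]';  python3 -m creep '[[1,0,0,-0.02,0],[1,0,0,-0.06,0],[1,0,0,-0.14,0],[1,0,0,-0.22,0],[1,0,0,-0.3,0],[1,0,0,-0.38,0],[1,0,0,-0.43,0],[1,0,0,-0.43,0]]'
python3 - <<'E'
from fit import *
rect("wrist","notebook_green",.030)
rect("wrist","board",.006)
im=eyes.get_image("top")
for d in eyes.place_of("top","weight")[:4]: print(d, ray(im,d["centre"],0))
go([.321,.332,.25],88)
E
```

```text
clock: 57.65
position: [0.4197, 0.0198, 0.0348]
ee_rot: [0.0, 0.72, 0.694, 0.0]
contact_force: [0.7, 0.8, -1.3]
width: 0.0659
gripper_force: 45.5
clock: 58.15
position: [0.4198, 0.0198, 0.0348]
ee_rot: [0.0, 0.72, 0.694, 0.0]
contact_force: [0.1, 0.2, -0.6]
width: 0.0854
gripper_force: 0.0
clock: 58.95
position: [0.4219, 0.0196, 0.2543]
ee_rot: [0.004, 0.719, 0.694, 0.003]
contact_force: [0.3, 0.3, -0.3]
width: 0.0853
gripper_force: 0.0
wrist notebook_green 0.89 mid 0.4186 0.0226 size 68 89 yaw deg -2.0
wrist board 0.9 mid 0.4194 0.0214 size 80 108 yaw deg -2.0
wrist board 0.72 mid 0.7451 -0.1774 size 22 78 yaw deg 65.1
{'centre': [192.2, 264.4], 'confidence': 0.47} [0.31959314 0.33154583 0.        ]
{'centre': [202.2, 303.4], 'confidence': 0.45} [0.18668831 0.29588678 0.        ]
now [0.4187 0.0199 0.2485] yaw 88.0 w 0.0856 t 59.2 -> d [ 0.6168 -0.2175 -0.0023] spin -0.0001
```

```bash
python3 -m creep '[[1,0.09,-0.03,0,0],[1,0.18,-0.06,0,0],[1,0.27,-0.09,0,0],[1,0.36,-0.12,0,0],[0.6,0.45,-0.15,0,0],[0.6,0.54,-0.19,0,0],[0.6,0.617,-0.2175,0,0],[0.6,0.617,-0.2175,0,0],[0.6,0.617,-0.2175,0,0]]' 40
python3 - <<'E'
from fit import *
im=eyes.get_image("wrist");cv2.imwrite("pics/w9.png",im["frame"][:,:,::-1])
for d in eyes.place_of("wrist","weight")[:3]: print(d, ray(im,d["centre"],0))
for d in eyes.regions_of("wrist","weight")[:3]:
  m=d["mask"].astype(np.uint8); (c,r)=cv2.minEnclosingCircle(np.argwhere(m)[:,::-1].astype(np.float32)); print("mask",d["bbox"],c,r,ray(im,c,.02), cv2.mean(im["frame"],m)[:3])
go([.320,.332,.25],88)
E
```

```text
clock: 60.15
position: [0.3212, 0.332, 0.2485]
ee_rot: [0.0, 0.719, 0.695, -0.002]
contact_force: [-0.0, -0.7, 0.7]
width: 0.0511
gripper_force: 0.0
{'centre': [271.4, 181.7], 'confidence': 0.9} [0.31116236 0.32748813 0.        ]
{'centre': [164.6, 206.7], 'confidence': 0.75} [0.18509727 0.30181291 0.        ]
{'centre': [445.2, 395.2], 'confidence': 0.69} [0.5413386  0.01764025 0.        ]
mask [251.5, 160.5, 292.1, 202.0] (269.864990234375, 181.0850067138672) 23.452497482299805 [0.31015071 0.33221544 0.02      ] (78.46465888137676, 76.44253226797787, 74.36324523663183)
mask [138.3, 190.9, 181.3, 236.6] (160.5, 213.0) 24.026126861572266 [0.18692938 0.30006063 0.02      ] (17.424061941631926, 118.7677188802859, 118.00000000000001)
mask [431.7, 397.6, 456.9, 420.0] (442.5, 407.0) 15.945319175720215 [0.52816461 0.01864347 0.02      ] (18.0234375, 89.86328125, 89.18359375)
now [0.3222 0.3307 0.2492] yaw 87.9 w 0.0513 t 60.3 -> d [ 0.0025 -0.0045 -0.0015] spin -0.0003
```

View pics/w9.png

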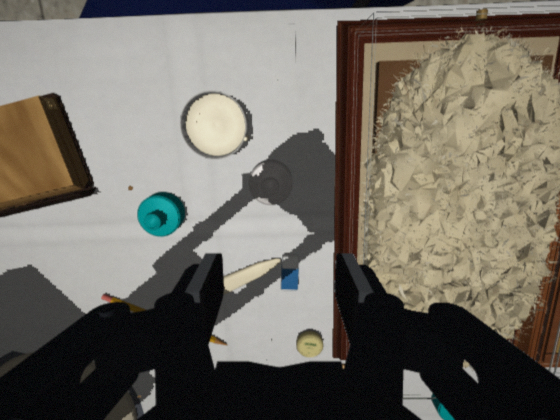

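The weight shows at (271,183), between the paste pot (217,125) and the box edge (col 338). The top and wrist estimates differ by 9 mm in x, so I measure again.

Run:
```python
from fit import *
for c in ("wrist","top","wrist","scene"):
  im=eyes.get_image(c)
  for d in eyes.regions_of(c,"weight")[:3]:
    m=d["mask"].astype(np.uint8); 
    if cv2.mean(im["frame"],m)[0]<40: continue
    (cc,r)=cv2.minEnclosingCircle(np.argwhere(m)[:,::-1].astype(np.float32)); print(c,np.round(cc,1),round(r,1),ray(im,cc,.02).round(4))
  for d in eyes.place_of(c,"weight")[:2]: print("  pt",np.round(d["centre"]),round(d["confidence"],2),ray(im,d["centre"],0).round(4))
im=eyes.get_image("wrist"); g=cv2.cvtColor(im["frame"],cv2.COLOR_RGB2GRAY)[150:215,235:305]
big=cv2.resize(g,None,fx=4,fy=4,interpolation=cv2.INTER_CUBIC)
h=cv2.HoughCircles(cv2.convertScaleAbs(big,alpha=2),cv2.HOUGH_GRADIENT,1,20,param1=60,param2=18,minRadius=25,maxRadius=100)
if h is not None:
  for x,y,r in h[0][:5]: print("circle",235+x/4,150+y/4,r/4, ray(im,(235+x/4,150+y/4),.045).round(4))
```

```text
wrist [268.6 180.2] 23.2 [0.31  0.332 0.02 ]
  pt [166. 207.] 0.77 [0.1878 0.3002 0.    ]
  pt [270. 179.] 0.67 [0.3112 0.3296 0.    ]
top [172.5 283.3] 10.6 [0.2565 0.3935 0.02  ]
top [192.3 266.1] 7.0 [0.3131 0.3264 0.02  ]
  pt [281. 199.] 0.54 [0.5416 0.02   0.    ]
  pt [201. 302.] 0.52 [0.1928 0.3004 0.    ]
wrist [268.5 181.2] 22.5 [0.3102 0.3318 0.02  ]
  pt [270. 179.] 0.86 [0.3114 0.33   0.    ]
  pt [165. 208.] 0.84 [0.187  0.2998 0.    ]
scene [252.5 371.3] 10.0 [0.1822 0.2994 0.02  ]
scene [214.5 343.4] 9.7 [0.3075 0.3317 0.02  ]
scene [263.5 163. ] 52.1 [ 0.7534 -0.2193  0.02  ]
  pt [213. 345.] 0.85 [0.313  0.3343 0.    ]
  pt [250. 372.] 0.82 [0.189  0.3021 0.    ]
```

Consensus is (0.311, 0.331). Grip the knob.

```bash
python3 -m creep '[[0.6,0,-0.022,0.08,0],[0.6,0,-0.022,0.16,0],[0.6,0,-0.022,0.24,0],[0.6,0,-0.022,0.31,0],[0.6,0,-0.022,0.36,0],[0.6,0,-0.022,0.39,0],[0.6,0,-0.022,0.402,0],[0.6,0,-0.022,0.406,0],[0.6,0,-0.022,0.406,0]]' 40; python3 -m creep '[[0,0,0,0,0],[0,0,0,0,0],[0,0,0,0,0],[0,0,0,0,0],[0,0,0,0,0],[0,0,0,0,0]]' 40; python3 -m creep '[[0,0,0,-0.01,0],[0,0,0,-0.03,0],[0,0,0,-0.08,0],[0,0,0,-0.16,0],[0,0,0,-0.24,0],[0,0,0,-0.24,0],[0,0,0,-0.24,0]]';  python3 - <<'E'
from fit import *
p,R,s=pose(); im=eyes.get_image("wrist")
for d in eyes.regions_of("wrist","weight")[:3]:
    m=d["mask"].astype(np.uint8); print(d["bbox"],ray(im,((d["bbox"][0]+d["bbox"][2])/2,(d["bbox"][1]+d["bbox"][3])/2),p[2]-.03),cv2.mean(im["frame"],m)[:3])
go([.419,.0215,.17],88)
E
```

```text
clock: 61.85
position: [0.3114, 0.3327, 0.0472]
ee_rot: [0.0, 0.719, 0.695, 0.0]
contact_force: [-0.2, -0.2, 0.3]
width: 0.0515
gripper_force: 0.0
clock: 62.45
position: [0.3114, 0.3327, 0.0477]
ee_rot: [0.0, 0.72, 0.694, 0.001]
contact_force: [-1.1, 0.2, 5.7]
width: 0.0149
gripper_force: 39.0
clock: 63.15
position: [0.3108, 0.3322, 0.1674]
ee_rot: [0.0, 0.72, 0.694, 0.001]
contact_force: [-0.1, -0.6, -4.9]
width: 0.0154
gripper_force: 39.6
[232.9, 210.4, 326.7, 305.0] [0.3104955  0.33180021 0.13738443] (76.8373349339736, 74.85474189675871, 72.84793917567028)
[110.8, 213.1, 168.8, 272.5] [0.24005359 0.34248398 0.13738443] (16.362126245847175, 130.83831672203766, 129.94167589516425)
now [0.3096 0.3312 0.1653] yaw 88.0 w 0.0151 t 63.2 -> d [-0.6113  0.2406 -0.0084] spin -0.0001
```

```bash
python3 -m creep '[[0,-0.07,0.03,0,0],[0,-0.15,0.06,0,0],[0,-0.23,0.09,0,0],[0,-0.31,0.12,0,0],[0,-0.39,0.15,0,0],[0,-0.47,0.18,0,0],[0,-0.54,0.21,0,0],[0,-0.59,0.23,0,0],[0,-0.611,0.2406,0,0],[0,-0.611,0.2406,0,0]]'
python3 - <<'E'
from fit import *
rect("wrist","notebook_green",.030);rect("top","board",.006);rect("top","notebook_green",.03)
go([.419,.0218,.0785],88)
E
```

```text
clock: 64.25
position: [0.4201, 0.0219, 0.1654]
ee_rot: [-0.001, 0.72, 0.694, -0.001]
contact_force: [-0.3, 0.4, -3.6]
width: 0.0152
gripper_force: 39.4
wrist notebook_green 0.78 mid 0.4191 0.0335 size 68 69 yaw deg 87.7
top board 0.38 mid 0.4046 0.071 size 7 35 yaw deg 89.1
now [0.4197 0.0239 0.1666] yaw 88.1 w 0.0153 t 64.5 -> d [-0.0042 -0.0011  0.1762] spin 0.0002
```

```bash
python3 -m creep '[[0,-0.004,-0.001,0.06,0],[0,-0.004,-0.001,0.11,0],[0,-0.004,-0.001,0.14,0],[0,-0.004,-0.001,0.16,0],[0,-0.004,-0.001,0.17,0],[0,-0.004,-0.001,0.176,0],[0,-0.004,-0.001,0.178,0],[0,-0.004,-0.001,0.178,0]]'; python3 -c "
from h import *
p,R,s=pose();print(p,s['contact_force'])"
```

```text
clock: 65.35
position: [0.4202, 0.0209, 0.0784]
ee_rot: [0.0, 0.72, 0.694, 0.0]
contact_force: [-0.2, 0.4, -2.9]
width: 0.015
gripper_force: 39.6
[0.42022957 0.0209288  0.07841755] [-0.18673156  0.40282889 -2.88217183]
```

Lower another ~1.5 mm, release, retreat and check.

```bash
python3 -m creep '[[0,0,0,0.002,0],[0,0,0,0.003,0],[0,0,0,0.003,0]]'; python3 -m creep '[[0.1,0,0,0,0],[0.3,0,0,0,0],[0.6,0,0,0,0],[0.6,0,0,0,0],[0.6,0,0,-0.02,0],[0.6,0,0,-0.08,0],[0.6,0,0,-0.16,0],[0.6,0,0,-0.26,0],[0.6,0,0,-0.34,0],[0.6,0,0,-0.34,0]]'
python3 - <<'E'
from fit import *
im=eyes.get_image("wrist");cv2.imwrite("pics/w10.png",im["frame"][:,:,::-1])
rect("wrist","notebook_green",.030);rect("wrist","board",.006)
for d in eyes.place_of("wrist","weight")[:2]: print(d,ray(im,d["centre"],.03))
print(proj(im,[.4195,.0215,.03]))
im=eyes.get_image("top");print("grip",[ray(im,d["centre"],.098) for d in eyes.place_of("top","clamp_grip")[:1]],[ray(im,d["centre"],.319) for n in("tbar_left","tbar_right") for d in eyes.place_of("top",n)[:1]])
E
```

```text
clock: 65.65
position: [0.4202, 0.0216, 0.0779]
ee_rot: [-0.0, 0.72, 0.694, 0.001]
contact_force: [-2.2, 4.6, 9.4]
width: 0.0151
gripper_force: 40.6
clock: 66.65
position: [0.4235, 0.0203, 0.2526]
ee_rot: [0.005, 0.72, 0.694, 0.004]
contact_force: [0.6, -0.0, -0.2]
width: 0.0511
gripper_force: 0.0
wrist notebook_green 0.97 mid 0.4188 0.0217 size 68 89 yaw deg -1.8
wrist board 0.9 mid 0.4199 0.0213 size 79 108 yaw deg -2.0
wrist board 0.54 mid 0.6491 -0.1093 size 134 335 yaw deg 64.6
{'centre': [278.4, 186.5], 'confidence': 0.96} [0.4249412 0.0156275 0.03     ]
{'centre': [390.3, 179.6], 'confidence': 0.94} [0.5446918  0.01857715 0.03      ]
[np.float64(273.0978610935364), np.float64(181.29172304484212)]
grip [array([ 0.51555755, -0.3014416 ,  0.098     ])] [array([ 0.69448006, -0.08504248,  0.319     ]), array([ 0.68683909, -0.15801512,  0.319     ])]
```

View pics/w10.png

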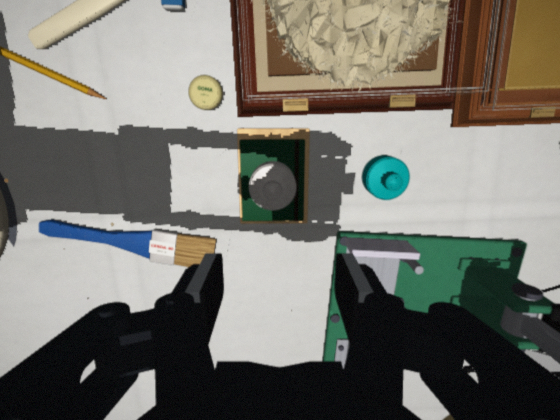

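The weight stands on the pile at (273,186) and the pile is squarely on the board. The clamp is open and the lever is at rest, so I hand in.

```bash
python3 -m creep '[[0.6,0,0,-0.05,0],[0.6,0,0,-0.05,0],[0.6,0,0,-0.05,0],[0.6,0,0,-0.05,0]]' >/dev/null; python3 -c "
from rig import manip
print(manip.sign_off())"
```

```text
the job is handed in; nothing more can be done
None
```

I nipped both notebooks (red and green), piled them squarely on the board with the grey weight on top, left the clamp open and the lever at rest, and handed the job in; `sign_off` gave no verdict, so I can't say whether it passed.

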